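# Pop the blade insert out of the vegetable slicer and lay it in the drain tray

### The job

The sweet potatoes are sliced, so clear the V-blade insert out of the vegetable slicer for washing up: press the spring ejector key on the slicer's side rail fully down and let it come back, so that the insert's upper end stays popped up out of its catches. Then lift the insert out by the end bar that now stands proud of the deck and lay it flat, right side up, on the wire rack of the drain tray, in the free half beside the pieces already drying. Set it down gently rather than dropping it, and leave the pieces in the tray and the little seasoning jar where they stand.

Things in the scene. Friction and masses are not known exactly. Their poses are not given: they have to be found in the camera images.
- slicer_deck: White plastic slicer, fixed; its deck slopes 28 degrees, handle (high end) towards the robot. Origin: in the deck's surface at the middle of the bay, 94 mm over the table. x up the slope, y level, z out of the deck. Surface z = 0, 90 mm wide, x = -150 to 175 mm; loop handle to 214; rails at |y| 44 to 58 stand 6 mm high. Bay: opening x = -51 to 51.5, 88 mm wide, ledges 14 mm below the surface
- ejector (a joint): Travel of the spring ejector key, m: 0 up, 0.014 fully down at its stop; pressed along -z of the deck with up to about 14 N, springs back by itself. It lifts the insert's upper end past two spring catches (snaps over at about 0.0115); the insert then rests on them, popped, when the key is let up
- ejector_top (a point): Centre of the top of the ejector key: grey ribbed key, 30 mm along the deck's x by 16 mm along y, in a 62 x 24 mm housing outside the +y rail (deck x = 45, y = 70 mm). At rest its top is 23 mm over the deck's surface and 17 mm over the housing. Axes as the deck's
- insert: Grey V-blade insert, 93 x 84 x 14 mm, about 70 g, loose. Origin: middle of its underside; x to its upper end, z out of its face. End bar x = 33 to 45 mm, full width, 14 high; catch tabs 4.5 mm beyond it at |y| 23 to 37; lower end x = -48. At |y| under 11 the throat is open through from the bar to x = -10. Seated: underside 14 mm below the deck, bar flush; popped: tilted 8 degrees about its lower end
- insert_bar (a point): Middle of the top of the insert's end bar (x = 39, y = 0, z = 14 mm of the insert). Pinch the bar here across its 12 mm (insert's x): one finger in the throat, the other on its upper side. Popped, it stands about 12 mm proud of the deck, which is level with the seated bar and begins some 10 mm beyond it
- tray: Stainless drain tray, fixed, 330 x 230 mm, rim 35 mm high, walls 3 mm. Origin: middle of its underside on the table; x along its long side, z up. A wire rack fills it, its top 21 mm above the table. Two pieces are drying on its +x half; the -x half is free
- tray_rack (a point): Middle of the tray at the height of the top of the wire rack (21 mm above the table); axes as the tray's
- tray_free (a point): Middle of the free half on the top of the rack (75 mm from the tray's middle towards -x); axes as the tray's
- insert2: Bystander: second, straight-blade insert, 93 x 84 x 14 mm, lying on the +x half of the tray's rack. Origin: middle of its underside
- guard: Bystander: white hand guard, plate 72 x 82 mm with a knob, 52 mm high, on the +x half of the tray's rack. Origin: middle of its underside
- shaker: Bystander: small glass seasoning jar with a white cap, diameter 44 mm, 90 mm high, on the table between the slicer and the tray. Origin: middle of its underside

How it is judged:
On the way, in this order (a step that is already met when the one before it is completed fails the run):
1. the ejector key is pressed fully down (13 mm or more of its 14 mm) while the insert is in its bay (value of joint ejector above 0.013 m and distance between insert and slicer_deck below 0.03 m), for 0.05 s.
2. the key is back up and the insert, untouched, stays popped: its end bar stands 8 mm or more proud of the deck (value of joint ejector below 0.003 m and contact force between the fingers and insert below 0.05 N and z of insert_bar in the frame of slicer_deck above 0.008 m and distance between insert and slicer_deck below 0.03 m), for 0.2 s.
3. the insert has been lifted out of the slicer (distance between insert and slicer_deck above 0.08 m), for 0.1 s.
At the end, for the whole second after the job is handed in: the insert lies still and flat (under 0.08 rad, within 4 mm of rack height), right side up, on the rack in the tray's free half (centre 120 mm to -30 mm from the tray's middle towards the free side, within 80 mm sideways); key up; second insert, guard and jar moved under 15 mm (z of insert in the frame of tray_rack between -0.003 and 0.004 m and x of insert in the frame of tray between -0.12 and 0.03 m and y of insert in the frame of tray between -0.08 and 0.08 m and angle between insert's own z axis and vertical below 0.08 rad and linear speed of insert below 0.02 m/s and value of joint ejector below 0.002 m and distance of each of insert2, guard, shaker from where it was at the start of the episode below 0.015 m); the robot touches nothing.
It fails at once if the insert is dropped over the tray (falls free at more than 0.6 m/s) (horizontal distance between insert and tray below 0.2 m and contact force between the fingers and insert below 0.01 N and linear speed of insert above 0.6 m/s).
It fails at once if the second blade insert is pushed more than 20 mm (distance of insert2 from where it was at the start of the episode above 0.02 m).
It fails at once if the hand guard is pushed more than 20 mm (distance of guard from where it was at the start of the episode above 0.02 m).
It fails at once if the seasoning jar is pushed more than 20 mm (distance of shaker from where it was at the start of the episode above 0.02 m).
It also fails if it takes over 56 s, if anything falls off the work surface, if the arm or the gripper's body presses on something with over 40 N, if the wrist force passes 120 N, or if a joint passes its speed limit or range.

### The arm

A 6-joint arm with a two-finger parallel gripper is mounted at the origin on the work surface. World frame = base frame: x ahead of the robot, y to its left, z up, the work surface at z = 0. Lengths are in m, angles in rad, forces in N, time in s.
With the tool pointing down it reaches from about 0.35 to 1 m from the base axis. Payload 7.1 kg.
Tool frame: the origin (TCP) lies on the mounting face of the last link; the fingertips stand 173 mm ahead of it and the grasp point (between the pads) lies 155 mm ahead of it (bot.tips_ahead is the distance from the TCP to the fingertips, in m); z points along the fingers, y is the direction in which the jaws open and shut (so a half turn about z gives the same grasp; the last joint's range is limited). The gripper opens to 85 mm and grips with 20 to 120 N. Pads are 22 mm wide; open, the fingers measure 114 mm over their backs; the gripper's body (76 mm by 85 mm) begins 54 mm behind the grasp point. The pads swing forward as they close: fully open they stand 13 mm farther back than shut.
Start: joints at [-1.31, 0.423, 1.63, -0, 1.089, -0.019], TCP at [0.173, -0.601, 0.405] pointing down, gripper open.
Joint ranges: [-3, 3], [-0.9, 2.11], [0.09, 2.58], [-1.31, 4.45], [0.11, 2.69], [-2.54, 2.54]. Speed limits (rad/s): [2.39, 2.39, 3.01, 3.14, 3.14, 3.14].

### API

Orientations are given as a rotation vector (axis times angle).
In Python, from plant import bot gives the robot as it stands.
- The arm moves only by the shell command python3 -m inch 'ROWS' [FORCE]. ROWS is JSON, one flat list of numbers, 5 for each row, row after row: the shift along the tool's x, y, z in m, then the turn about the tool's z in degrees, then the closure in counts, from 0 (fully open) to 255 (shut). A call has 1 to 20 rows; each row is the pose to reach, as a shift and turn from the pose commanded when the call began, along the tool's axes at that moment; what a row does not reach only later rows make up. A row lasts 1/10 s, in which the tool goes at most 50 mm and 8.59 degrees, less where a joint would pass 70% of its speed; a pose out of reach is approached as far as the arm can. A call with a gripper value outside its range is refused whole. The fingers move at their own pace and stop on an object; FORCE is the grip in N (left out, the last holds). Time passes only in rows, so rows that repeat a pose let the fingers close. It gives the time, the measured TCP pose, the force and the opening at its end, in the units of the state.
- bot.sense(): the state, without advancing time (a new reading comes with each control period).
- bot.get_image(name): name is "scene" or "top"; returns a dict with "pixels" (400x640x3 uint8, red, green, blue), "camera_matrix" (3x3 intrinsics, pixels), "D" ([k1, k2, p1, p2, k3] as OpenCV has them; the pictures are not rectified), "position" and "attitude" of the camera in the world. Camera axes: x right, y down, z forward; pixel columns grow to the right and rows downward; lengths in m; the calibration is good to about 2 mm. A picture is of the moment at which its call begins. There is no depth.
- bot.hand_in(): hands the job in, once; it reports no verdict.
The state is a dict: "clock": time; "joint_pos": joint angles; "dq": joint speeds; "tau": joint torques, N m; "tool_pos": TCP position; "eef_rot": TCP orientation; "wrist_force": force on the tool from outside, world axes, zero at the start; "torque": the same for the moment, N m; "width": finger opening in m.
Only numpy, scipy, OpenCV 4.12 (cv2) and the standard library are available. Lean on these libraries where they do the work, as an engineer would, in place of code of your own. Each camera call takes 0.05 s, during which the arm holds its last target.

## Working session

There is one attempt and no reset: what is moved stays moved. The work goes in short steps, Python scripts to look and compute and a shell command to move; the robot and the scene stay as the last step left them, time stands still between calls to the robot, and variables do not carry over. Pictures are saved under pics/ and viewed, and the job is handed in when it is done.

```bash
mkdir -p pics; ls; python3 - <<'E'
from plant import bot
import cv2,numpy as np,pickle
d={}
for n in("scene","top"):
    im=bot.get_image(n);d[n]=im
    cv2.imwrite(f"pics/{n}0.png",im["pixels"][:,:,::-1])
    print(n,im["camera_matrix"],im["D"],im["position"],im["attitude"])
pickle.dump(d,open("im0.pkl","wb"))
print(bot.sense(),bot.tips_ahead)
E
```

```text
pics
scene [[471.04509012   0.         317.24851913]
 [  0.         471.04509012 196.87658522]
 [  0.           0.           1.        ]] [-0.00416497  0.          0.          0.          0.        ] [1.39390526 0.09456372 0.88130874] [-1.63065753 -1.8525891   0.79917572]
top [[458.55729387   0.         321.57160457]
 [  0.         458.55729387 192.14301015]
 [  0.           0.           1.        ]] [-0.02175375  0.          0.          0.          0.        ] [ 0.38589672 -0.00648027  1.04454471] [-2.1561798   2.09409506 -0.19877031]
{'clock': 0.1, 'joint_pos': array([-1.30997465e+00,  4.23789624e-01,  1.63060344e+00, -1.82054085e-05,
        1.08861737e+00, -1.90189865e-02]), 'dq': array([ 0.00091506, -0.00262377, -0.00197032,  0.00028874, -0.0002335 ,
       -0.00112684]), 'tau': array([ 1.04142222e-03, -5.58422613e+01, -2.82445836e+01, -1.29555110e-04,
        3.00565553e-03,  1.22828664e-05]), 'tool_pos': array([ 0.17257341, -0.60044223,  0.4040115 ]), 'eef_rot': array([-3.10949660e+00, -4.37956917e-01,  2.93608009e-04]), 'wrist_force': array([-0.81503628,  0.16722244,  0.45661922]), 'torque': array([ 0.03607685, -0.02293808,  0.02116139]), 'width': 0.08529409734421485} 0.1734
```

View pics/scene0.png

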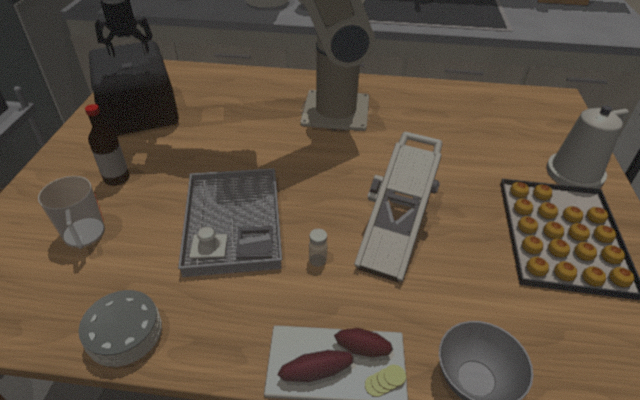

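View pics/top0.png

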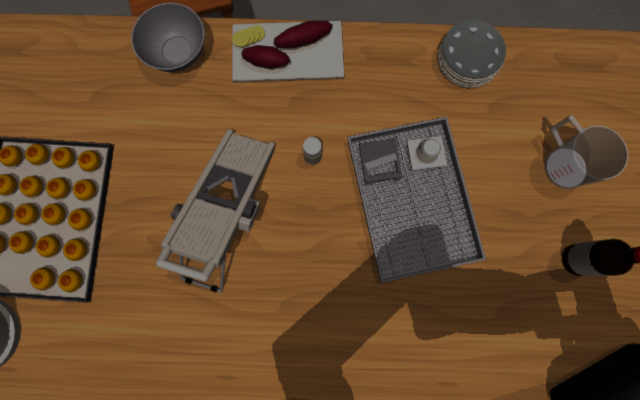

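The scene view shows the slicer at about (400,205), the tray at (232,220) and the jar at (317,245). In the top view they are at (218,205), (415,200) and (312,150). I'll zoom in on both.

```bash
python3 - <<'E'
import cv2,pickle,numpy as np
d=pickle.load(open("im0.pkl","rb"))
t=d["top"]["pixels"][:,:,::-1]; s=d["scene"]["pixels"][:,:,::-1]
g=lambda a:np.clip(a.astype(float)*1.5,0,255).astype(np.uint8)
cv2.imwrite("pics/ztop.png",cv2.resize(g(t[120:300,145:290]),None,fx=4,fy=4,interpolation=2)[:600*2][:, :])
a=cv2.resize(g(t[120:300,145:290]),(480,596),interpolation=2);
b=cv2.resize(g(s[125:285,350:450]),(372,596),interpolation=2)
cv2.imwrite("pics/z1.png",cv2.resize(g(t[120:268,150:290]),(560,592),interpolation=2))
cv2.imwrite("pics/z2.png",cv2.resize(g(s[130:280,350:450]),(400,600),interpolation=2))
cv2.imwrite("pics/z3.png",cv2.resize(g(t[110:290,340:490]),(500,600),interpolation=2))
E
```

```text
(no output)
```

View pics/z1.png

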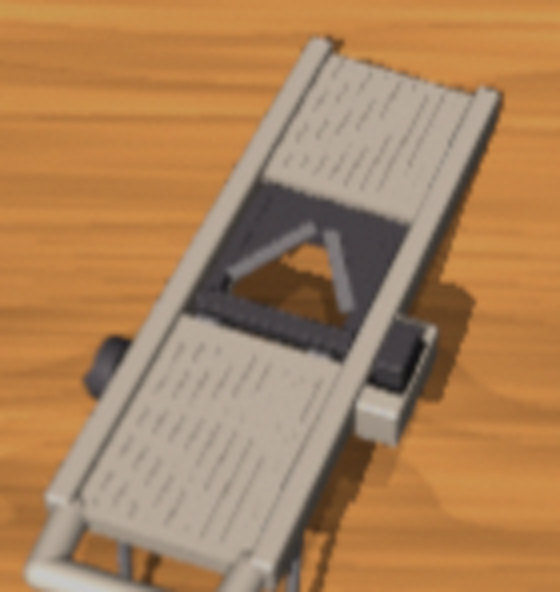

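View pics/z2.png

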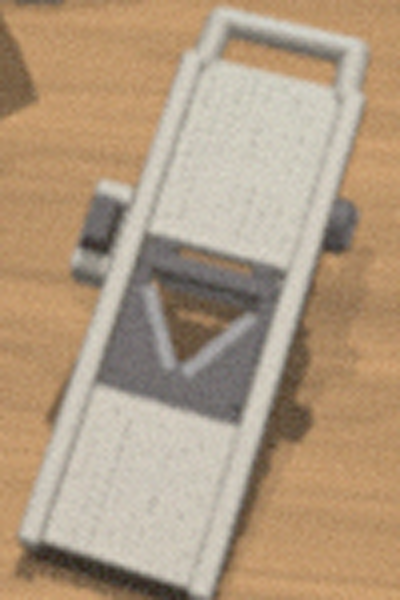

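View pics/z3.png

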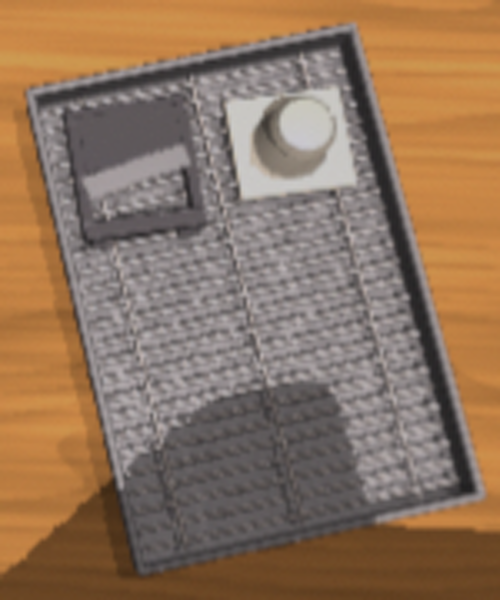

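```bash
cat > h.py <<'E'
import cv2,pickle,numpy as np
from scipy.spatial.transform import Rotation as R
def crop(im,x0,y0,w,h,f,name,gain=1.5):
    a=im["pixels"][y0:y0+h,x0:x0+w,::-1]
    a=np.clip(a.astype(float)*gain,0,255).astype(np.uint8)
    a=cv2.resize(a,None,fx=f,fy=f,interpolation=cv2.INTER_CUBIC)
    for i in range(0,w,10):
        cv2.line(a,(int((i+.5)*f),0),(int((i+.5)*f),6),(0,255,255),1); cv2.putText(a,str(x0+i),(int((i+.5)*f)-8,16),0,.35,(0,255,255),1)
    for i in range(0,h,10):
        cv2.line(a,(0,int((i+.5)*f)),(6,int((i+.5)*f)),(0,255,255),1); cv2.putText(a,str(y0+i),(8,int((i+.5)*f)+4),0,.35,(0,255,255),1)
    cv2.imwrite("pics/"+name,a)
def ray(im,p):
    u=cv2.undistortPoints(np.array([[p]],float),im["camera_matrix"],np.array(im["D"]))[0,0]
    d=R.from_rotvec(im["attitude"]).apply([u[0],u[1],1]); return np.array(im["position"]),d/np.linalg.norm(d)
def tri(a,pa,b,pb):
    o1,d1=ray(a,pa);o2,d2=ray(b,pb)
    s=np.linalg.lstsq(np.c_[d1,-d2],o2-o1,rcond=None)[0]
    q1=o1+s[0]*d1;q2=o2+s[1]*d2
    return (q1+q2)/2,np.linalg.norm(q1-q2)
def plane(a,p,z):
    o,d=ray(a,p);return o+d*(z-o[2])/d[2]
def proj(im,P):
    r=R.from_rotvec(im["attitude"]).inv().as_matrix();t=-r@np.array(im["position"])
    return cv2.projectPoints(np.atleast_2d(np.array(P,float)),cv2.Rodrigues(r)[0],t,im["camera_matrix"],np.array(im["D"]))[0][:,0]
def load(f="im0.pkl"): return pickle.load(open(f,"rb"))
E
python3 - <<'E'
from h import *
d=load()
crop(d["top"],155,125,130,95,6,"c1.png"); crop(d["top"],155,190,130,95,6,"c2.png")
crop(d["scene"],355,130,95,95,6,"c3.png");crop(d["scene"],350,190,95,95,6,"c4.png")
E
```

```text
(no output)
```

View pics/c1.png

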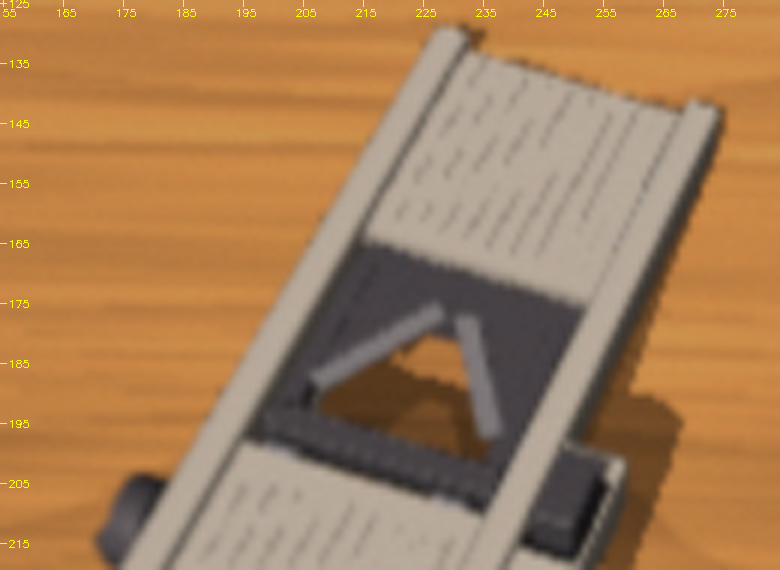

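View pics/c2.png

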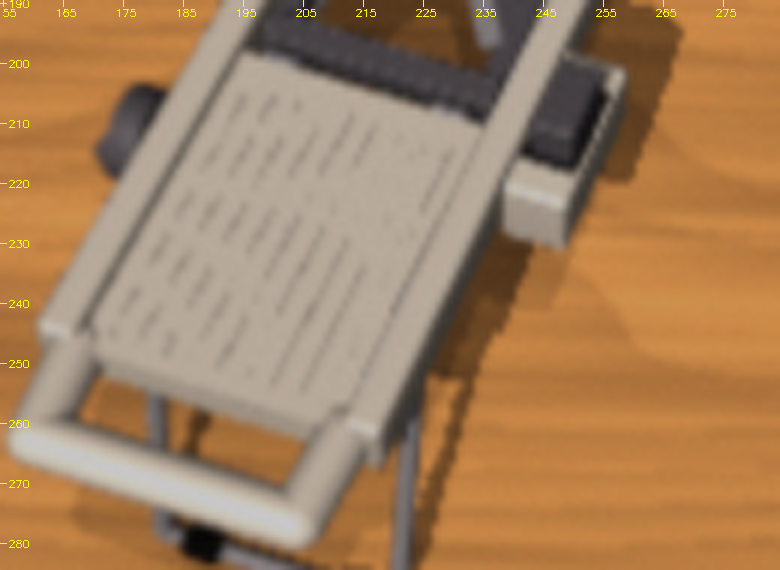

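View pics/c3.png

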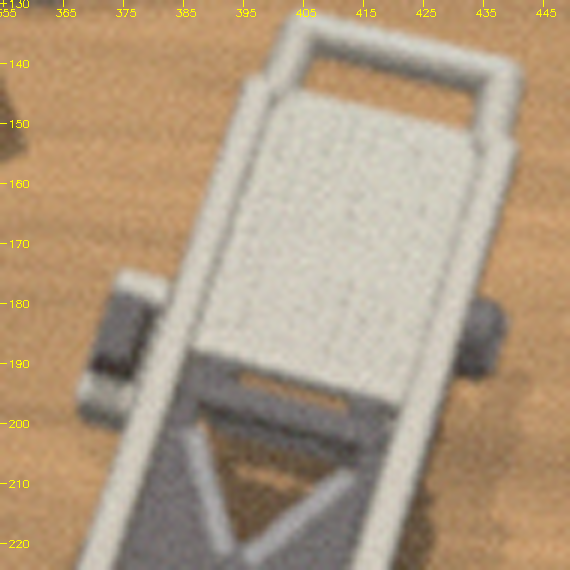

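View pics/c4.png

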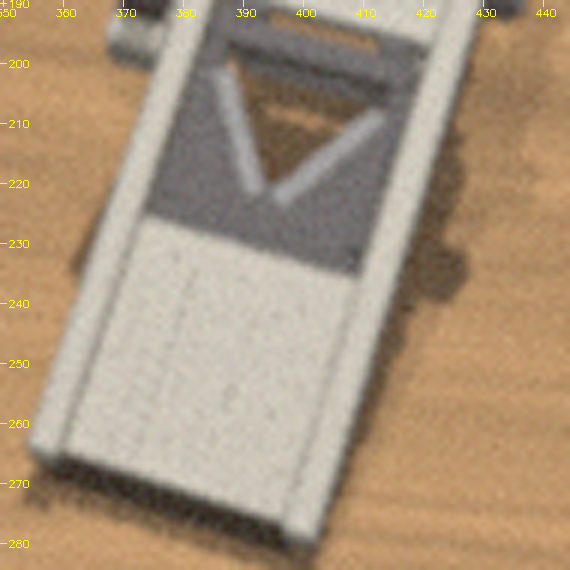

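```bash
cat > fit.py <<'E'
from h import *
d=load();T,S=d["top"],d["scene"]
pts={ # deck xyz mm, top px, scene px
'A':((-150,-58,6),(228,129.2),(402.5,279.2)),'B':((-150,58,6),(274.8,142.5),(354.8,263.7)),
'C':((175,-58,6),(161.5,243.2),(440.7,154)),'D':((175,58,6),(217.3,261.2),(395.5,142.8)),
'e':((-51,-44,0),(214.8,164.2),(409.5,235.7)),'f':((-51,44,0),(252.5,175),(374,225)),
'g':((51.5,-44,0),(195.3,197.3),(421.5,197)),'h':((51.5,44,0),(236.2,210.3),(386.5,187.8))}
M=[];W=[]
for k,(m,a,b) in pts.items():
    p,g=tri(T,a,S,b);M.append(m);W.append(p);print(k,(p*1000).round(1),"gap",round(g*1000,1))
M=np.array(M)/1e3;W=np.array(W)
# Kabsch
use=slice(0,8)
rot,rs=R.align_vectors(W[use]-W[use].mean(0),M[use]-M[use].mean(0))
o=W.mean(0)-rot.apply(M.mean(0))
print("res mm",((rot.apply(M)+o-W)*1000).round(1))
m=rot.as_matrix();print(m.round(3),"origin",o.round(4),"slope",np.degrees(np.arcsin(m[2,0])),"roll",np.degrees(m[2,1]))
yaw=np.arctan2(m[1,0],m[0,0]);print("yaw",np.degrees(yaw))
pk,g=tri(T,(248.8,205.3),S,(375.2,184.5));print("key measured",pk.round(4),g,"in deck",((pk-o)@m*1000).round(1))
np.savez("deck.npz",m=m,o=o)
key=o+m@[.045,.07,.023];print("key model",key.round(4),proj(T,key),proj(S,key))
for n,I in(("T",T),("S",S)):
    c=I["pixels"][:,:,::-1].copy();c=np.clip(c*1.5,0,255).astype(np.uint8)
    f=6;x0,y0=(155,125) if n=="T" else (350,130)
    w,h=(130,100) if n=="T" else (95,98)
    if n=="T":y0=155
    z=cv2.resize(c[y0:y0+h,x0:x0+w],None,fx=f,fy=f,interpolation=cv2.INTER_CUBIC)
    def dr(P,col):
        q=proj(I,o+np.array(P)/1e3@m.T);q=((q-[x0,y0]+.5)*f).astype(int);cv2.polylines(z,[q],True,col,1)
    dr([(30,62,23),(60,62,23),(60,78,23),(30,78,23)],(0,255,0))
    dr([(-51,-44,0),(51.5,-44,0),(51.5,44,0),(-51,44,0)],(0,0,255))
    cv2.imwrite(f"pics/f{n}.png",z)
E
python3 fit.py
```

```text
A [718.3 216.3  25.9] gap 1.1
B [689.  106.3  27.5] gap 1.6
C [441.  292.9 178.4] gap 0.5
D [410.7 183.6 179.4] gap 3.2
e [623.3 228.9  70.1] gap 1.4
f [601.2 145.   71.7] gap 1.1
g [540.2 251.8 120.3] gap 1.2
h [516.2 167.6 118.3] gap 0.4
res mm [[-1.1  1.5  2. ]
 [-2.3 -0.3  1.2]
 [-0.5  1.5  1.9]
 [-0.7 -1.2  1.5]
 [ 3.3 -0.6 -1. ]
 [ 2.2 -1.5 -2. ]
 [-1.   0.6 -3.1]
 [-0.   0.  -0.6]]
[[-0.852 -0.263  0.454]
 [ 0.235 -0.965 -0.118]
 [ 0.469  0.006  0.883]] origin [0.5716 0.1979 0.0933] slope 27.943259963239466 roll 0.3653385545735783
yaw 164.55412281718256
key measured [0.525  0.1394 0.1334] 0.0008667715685944308 in deck [44.7 68.9 21.2]
key model [0.5253 0.1383 0.1352] [[249.46752879 205.03639159]] [[374.96712965 183.96160505]]
```

```bash
python3 - <<'E'
from h import *
d=load()
crop(d["scene"],80,0,90,70,8,"g0.png",2)
E
```

```text
(no output)
```

View pics/g0.png

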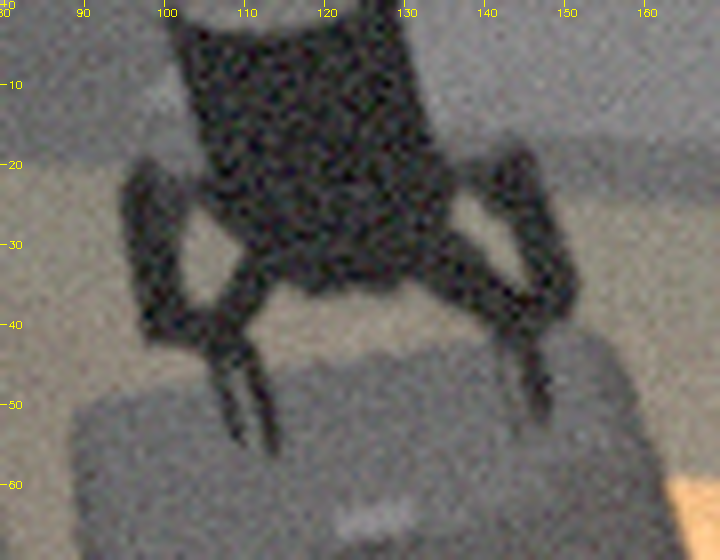

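View pics/fT.png

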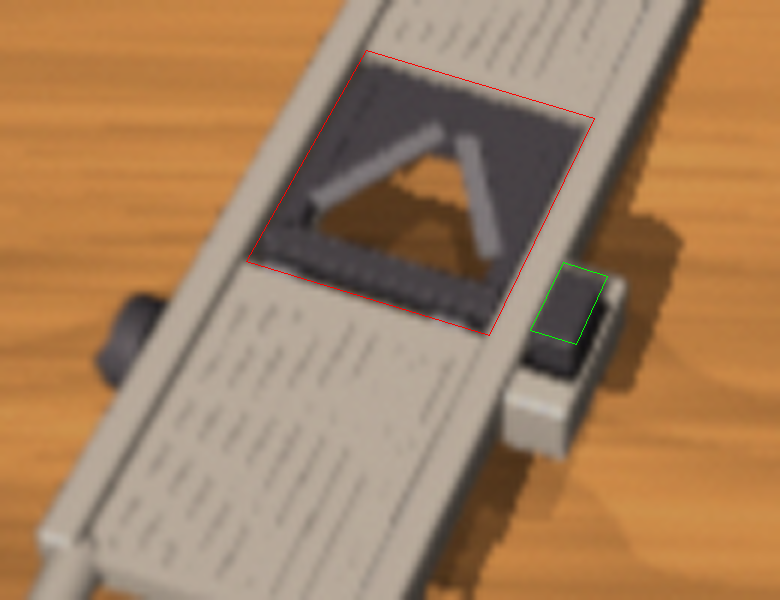

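View pics/fS.png

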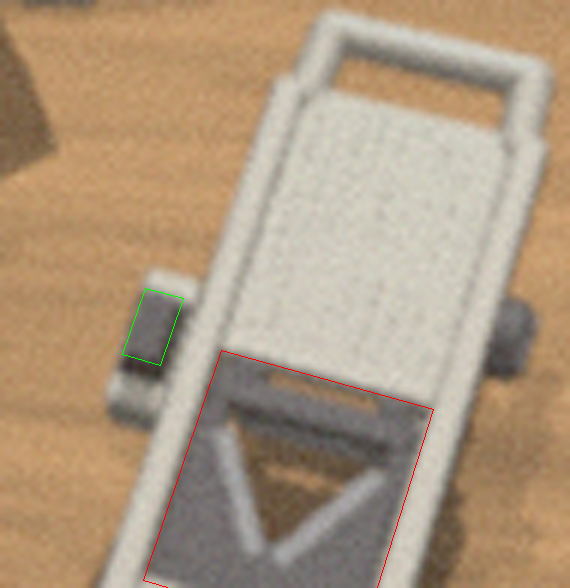

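```bash
python3 - <<'E'
from h import *
d=load()
crop(d["scene"],175,160,115,115,5,"t0.png",1.5)
crop(d["top"],340,110,150,180,3.3333,"t1.png",1.5)
E
```

```text
(no output)
```

View pics/t0.png

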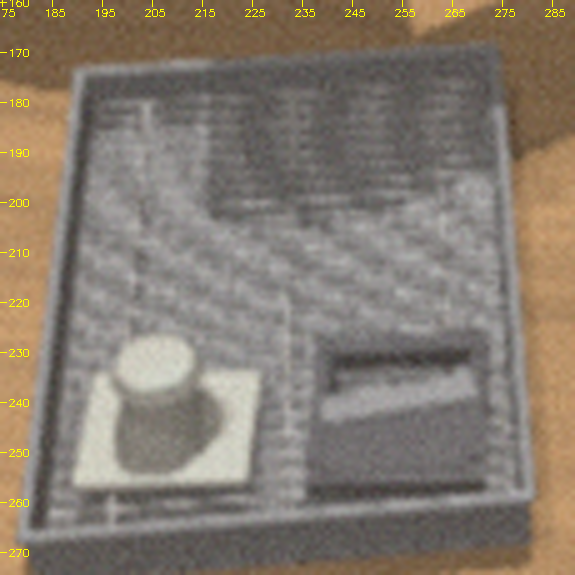

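View pics/t1.png

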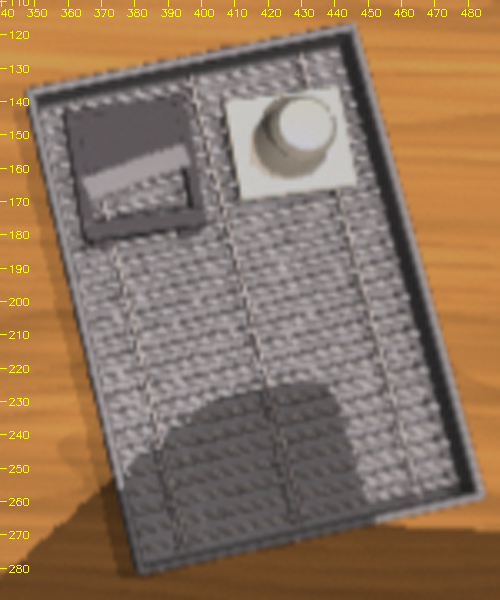

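```bash
python3 - <<'E'
from h import *
d=load();T,S=d["top"],d["scene"]
t=lambda x,y:(340+x/3.3333-.5,110+y/3.3333-.5)
s=lambda x,y:(175+x/5-.5,160+y/5-.5)
C={}
for k,a,b in(("nl",t(355,25),s(20,535)),("nr",t(28,92),s(532,495)),("fl",t(483,495),s(75,70)),("fr",t(138,573),s(497,45)),
 ("g1",t(357,185),s(93,375)),("g2",t(243,198),s(260,372)),("jarcap",(312.5,145.5),(318,234))):
    p,g=tri(T,a,S,b);C[k]=p;print(k,(p*1000).round(1),round(g*1e3,1), (plane(T,a,.035)*1e3).round(1))
P={k:plane(T,t(*v),.035) for k,v in dict(nl=(355,25),nr=(28,92),fl=(483,495),fr=(138,573)).items()}
P={k:(P[k]+C[k])/2 for k in P}
c=sum(P.values())/4; x=(P['nl']+P['nr']-P['fl']-P['fr'])/2
print("len",np.linalg.norm(x),np.linalg.norm(P['nl']-P['nr']),np.linalg.norm(P['fl']-P['fr']))
x[2]=0;x/=np.linalg.norm(x);y=np.array([-x[1],x[0],0])
print("tray centre",c,"yaw",np.degrees(np.arctan2(x[1],x[0])))
f=c-.075*x;print("free",f, np.hypot(*f[:2]))
for h in (0.021,):
  f[2]=h; print(proj(T,f),proj(S,f))
np.savez("tray.npz",c=c,x=x,y=y)
from plant import bot
E
```

```text
nl [ 759.  -288.3   38.7] 1.0 [ 760.3 -288.8   35. ]
nr [704.1 -62.8  37.2] 1.6 [704.7 -62.2  35. ]
fl [ 438.5 -367.    38.2] 3.3 [ 438.4 -366.4   35. ]
fr [ 382.  -140.6   36. ] 2.4 [ 381.9 -139.6   35. ]
g1 [ 648.3 -291.4   25.7] 2.5 [ 645.7 -287.6   35. ]
g2 [ 636.3 -211.6   26.8] 0.6 [ 634.2 -209.6   35. ]
jarcap [665.8  17.1  91. ] 0.4 [682.3  18.3  35. ]
len 0.3311154907674447 0.23269638155439404 0.23356863694701327
tray centre [ 0.57111738 -0.21446158  0.03627841] yaw 13.605161158850908
free [ 0.49822189 -0.23210381  0.03627841] 0.549633725795886
[[421.61617016 229.7071142 ]] [[232.88326973 197.12265217]]
```

```bash
cat > goal.py <<'E'
from h import *
from plant import bot
def state():
    s=bot.sense();m=R.from_rotvec(s["eef_rot"]).as_matrix();return s,np.array(s["tool_pos"]),m
def rel(tip,yawy=None,ahead=0.1734):
    """tip: world target of fingertip point; yawy: heading (deg) wanted of tool y (mod 180)"""
    s,p,m=state()
    dlt=m.T@(np.array(tip)+[0,0,ahead]-p)
    h=np.degrees(np.arctan2(m[1,1],m[0,1]))
    print("clock %.2f"%s["clock"],"tip now",(p+m@[0,0,ahead]).round(4),"ytool heading",h.round(2),"z",m[:,2].round(4),"F",s["wrist_force"].round(1),"w",round(s["width"],4),"q",s["joint_pos"].round(2))
    print("shift tool (mm)",(dlt*1e3).round(1))
    if yawy is not None:
        t=-(yawy-h) # turn about tool z (down) 
        print("turn options",[round((t+180*k+540)%360-180,2) for k in(0,1)])
E
python3 - <<'E'
from h import *
from goal import *
d=load();T,S=d["top"],d["scene"]
print("bottle base",plane(T,(570,259),0),"cap",tri(T,(637,255),S,(93,110)))
print("toaster", tri(T,(640,345),S,(100,50)))
dk=np.load("deck.npz");m,o=dk["m"],dk["o"]
print("key",o+m@[.045,.07,.023])
rel(o+m@[.045,.07,.023]+[0,0,.05],164.55)
E
```

```text
bottle base [ 0.44309176 -0.57529237  0.        ] cap (array([ 0.44214114, -0.58227341,  0.22422253]), np.float64(0.010069629964578747))
toaster (array([ 0.30304371, -0.56349563,  0.3038431 ]), np.float64(0.08636858548509233))
key [0.52526002 0.13825268 0.13516829]
clock 0.10 tip now [ 0.1725 -0.6002  0.2306] ytool heading -73.97 z [-4.0e-04  1.4e-03 -1.0e+00] F [-0.8  0.2  0.5] w 0.0853 q [-1.31  0.42  1.63 -0.    1.09 -0.02]
shift tool (mm) [ 543.  -612.5   46.3]
turn options [np.float64(121.48), np.float64(-58.52)]
```

```bash
python3 -m inch '[0.543,-0.612,0.0,-58.5,255, 0.543,-0.612,0.0,-58.5,255, 0.543,-0.612,0.0,-58.5,255, 0.543,-0.612,0.0,-58.5,255, 0.543,-0.612,0.0,-58.5,255, 0.543,-0.612,0.0,-58.5,255, 0.543,-0.612,0.0,-58.5,255, 0.543,-0.612,0.0,-58.5,255, 0.543,-0.612,0.0,-58.5,255, 0.543,-0.612,0.0,-58.5,255, 0.543,-0.612,0.0,-58.5,255, 0.543,-0.612,0.0,-58.5,255, 0.543,-0.612,0.0,-58.5,255, 0.543,-0.612,0.0,-58.5,255, 0.543,-0.612,0.0,-58.5,255, 0.543,-0.612,0.0,-58.5,255, 0.543,-0.612,0.0,-58.5,255, 0.543,-0.612,0.0,-58.5,255, 0.543,-0.612,0.0,-58.5,255, 0.543,-0.612,0.0,-58.5,255]' 40; python3 - <<'E'
from goal import *
dk=np.load("deck.npz");m,o=dk["m"],dk["o"]
rel(o+m@[.045,.07,.023]+[0,0,.03],164.55)
i={n:bot.get_image(n) for n in("scene","top")}
pickle.dump(i,open("im1.pkl","wb"))
crop(i["scene"],330,100,120,100,6,"h1.png");crop(i["top"],190,150,100,80,6,"h2.png")
E
```

```text
clock: 2.1
tool_pos: [0.5248, 0.1361, 0.4045]
eef_rot: [-2.501, -1.901, 0.002]
wrist_force: [0.6, -1.3, -0.3]
width: 0.0
clock 2.10 tip now [0.5246 0.136  0.2311] ytool heading -15.54 z [-1.2e-03 -6.0e-04 -1.0e+00] F [ 0.6 -1.3 -0.3] w 0.0 q [ 0.23  0.3   1.81 -0.    1.03  0.5 ]
shift tool (mm) [ 2.2 -0.1 65.9]
turn options [np.float64(179.91), np.float64(-0.09)]
```

View pics/h1.png

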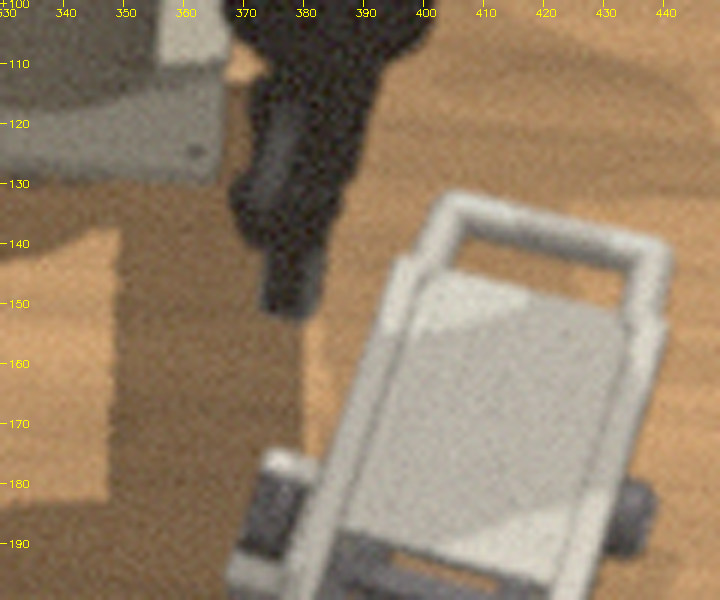

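View pics/h2.png

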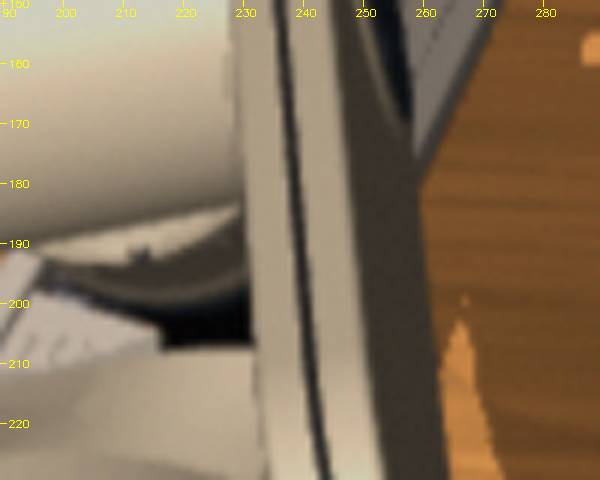

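The closed fingertips at (377,152) hang about 95 mm over the key at (376,185). I'll move down to 15 mm above the key, 10 mm downhill of its centre, because the uphill tip edge will make contact first.

```bash
python3 -m inch '[0.002,0.010,0.04,0,255, 0.002,0.010,0.07,0,255, 0.002,0.010,0.08,0,255, 0.002,0.010,0.08,0,255, 0.002,0.010,0.08,0,255]'; python3 - <<'E'
from goal import *
dk=np.load("deck.npz");m,o=dk["m"],dk["o"]
rel(o+m@[.045,.07,.023],164.55)
i={"scene":bot.get_image("scene")}
pickle.dump(i,open("im2.pkl","wb"))
crop(i["scene"],330,120,100,90,7,"h3.png")
E
```

```text
clock: 2.7
tool_pos: [0.5361, 0.1365, 0.3258]
eef_rot: [2.5, 1.901, 0.002]
wrist_force: [0.3, -0.4, 0.5]
width: -0.0002
clock 2.70 tip now [0.5363 0.1365 0.1524] ytool heading -15.5 z [ 1.2e-03  3.0e-04 -1.0e+00] F [ 0.3 -0.4  0.5] w -0.0002 q [0.23 0.43 1.85 0.   0.87 0.5 ]
shift tool (mm) [ -1.2 -10.9  17.2]
turn options [np.float64(179.95), np.float64(-0.05)]
```

View pics/h3.png

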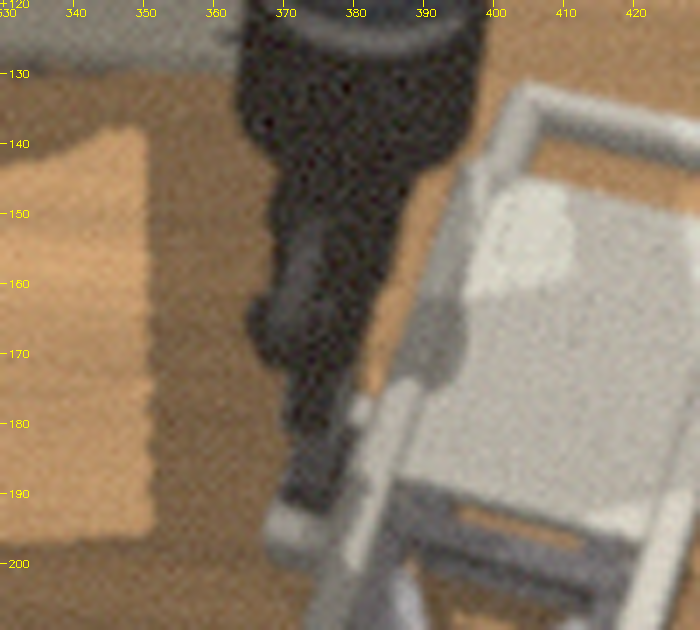

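```bash
python3 -m inch '[0,0,0.005,0,255, 0,0,0.010,0,255, 0,0,0.012,0,255, 0,0,0.012,0,255]'; python3 -m inch '[0,0,0.001,0,255, 0,0,0.002,0,255, 0,0,0.002,0,255]'; python3 -m inch '[0,0,0.001,0,255, 0,0,0.002,0,255, 0,0,0.002,0,255]'
```

```text
clock: 3.15
tool_pos: [0.5355, 0.1368, 0.3124]
eef_rot: [-2.5, -1.902, 0.001]
wrist_force: [0.4, -0.3, 0.3]
width: -0.0005
clock: 3.45
tool_pos: [0.5357, 0.1368, 0.3106]
eef_rot: [-2.5, -1.902, 0.0]
wrist_force: [-0.3, 0.6, -0.3]
width: -0.0001
clock: 3.75
tool_pos: [0.5356, 0.1367, 0.3086]
eef_rot: [-2.5, -1.902, 0.0]
wrist_force: [0.7, 0.1, -0.8]
width: 0.0001
```

```bash
python3 -m inch '[0,-0.001,0.002,0,255, 0,-0.002,0.0035,0,255, 0,-0.002,0.0035,0,255]'; python3 -m inch '[0,-0.001,0.002,0,255, 0,-0.002,0.0035,0,255, 0,-0.002,0.0035,0,255]';python3 -m inch '[0,-0.001,0.002,0,255, 0,-0.002,0.0035,0,255, 0,-0.002,0.0035,0,255]'
```

```text
clock: 4.05
tool_pos: [0.534, 0.1373, 0.3054]
eef_rot: [2.5, 1.902, 0.001]
wrist_force: [1.3, -0.8, 2.6]
width: 0.0
clock: 4.35
tool_pos: [0.5321, 0.1378, 0.3019]
eef_rot: [2.5, 1.902, 0.002]
wrist_force: [2.5, -1.1, 1.8]
width: -0.0004
clock: 4.65
tool_pos: [0.5302, 0.1384, 0.2982]
eef_rot: [2.5, 1.902, 0.001]
wrist_force: [3.1, -1.6, 3.5]
width: 0.0002
```

```bash
python3 -m inch '[0,-0.001,0.0018,0,255, 0,-0.001,0.0018,0,255]'; python3 -m inch '[0,-0.001,0.0018,0,255, 0,-0.001,0.0018,0,255]';python3 -m inch '[0,-0.0005,0.0009,0,255, 0,-0.0005,0.0009,0,255]'
```

```text
clock: 4.85
tool_pos: [0.5291, 0.1387, 0.2963]
eef_rot: [2.5, 1.902, 0.001]
wrist_force: [4.2, -0.4, 2.3]
width: -0.0004
clock: 5.05
tool_pos: [0.5281, 0.1389, 0.2946]
eef_rot: [2.5, 1.902, 0.001]
wrist_force: [4.3, -0.6, 2.0]
width: 0.0001
clock: 5.25
tool_pos: [0.5279, 0.139, 0.2943]
eef_rot: [2.499, 1.902, 0.002]
wrist_force: [4.2, -2.1, 7.5]
width: 0.0001
```

```bash
python3 -m inch '[0,-0.0005,0.0009,0,255, 0,-0.0005,0.0009,0,255]'; python3 -m inch '[0,-0.0005,0.0009,0,255, 0,-0.0005,0.0009,0,255]'; python3 - <<'E'
from goal import *
i={"scene":bot.get_image("scene")}
crop(i["scene"],360,160,90,80,8,"h4.png")
E
```

```text
clock: 5.45
tool_pos: [0.5278, 0.1391, 0.2941]
eef_rot: [2.499, 1.902, 0.003]
wrist_force: [3.8, -3.4, 12.7]
width: -0.0002
clock: 5.65
tool_pos: [0.5276, 0.1391, 0.2939]
eef_rot: [2.498, 1.901, 0.005]
wrist_force: [2.7, -5.3, 18.9]
width: -0.0002
```

View pics/h4.png

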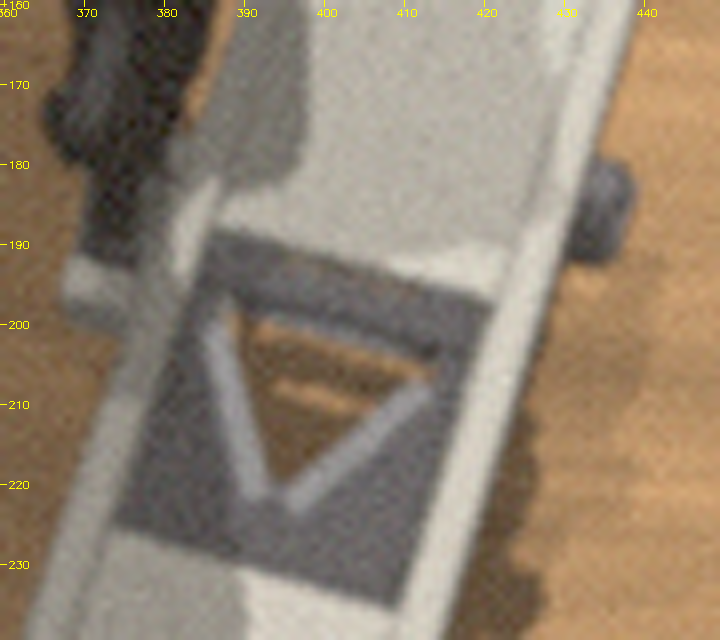

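The insert's upper end now stands clear of the bay (bar at about (400,197)), and the force rises steeply, so the key is at its stop. I'll press a little more, hold, then retreat along the deck normal.

```bash
python3 -m inch '[0,-0.0005,0.0012,0,255, 0,-0.0005,0.0012,0,255]'; python3 -m inch '[0,0.0025,-0.005,0,255, 0,0.005,-0.010,0,255, 0,0.010,-0.02,0,255, 0,0.010,-0.04,0,255, 0,0.010,-0.08,0,255, 0,0.010,-0.08,0,255]'
python3 - <<'E'
from goal import *
i={n:bot.get_image(n) for n in("scene","top")}
pickle.dump(i,open("im3.pkl","wb"))
crop(i["scene"],360,150,90,80,8,"h5.png")
E
```

```text
clock: 5.9
tool_pos: [0.5274, 0.1392, 0.2936]
eef_rot: [2.497, 1.901, 0.006]
wrist_force: [1.1, -6.9, 26.3]
width: 0.0001
clock: 6.5
tool_pos: [0.5365, 0.1371, 0.3746]
eef_rot: [2.499, 1.901, 0.006]
wrist_force: [-0.2, 0.2, 0.7]
width: -0.0001
```

View pics/h5.png

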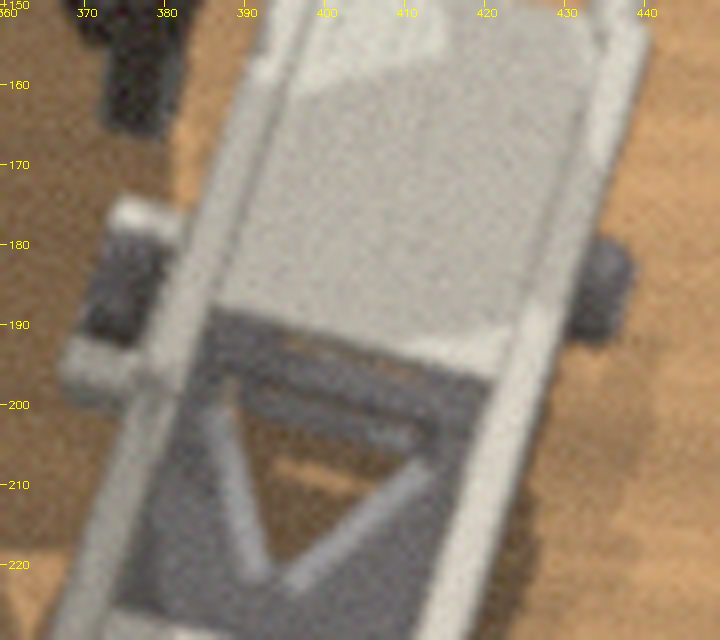

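```bash
python3 - <<'E'
from goal import *
dk=np.load("deck.npz");m,o=dk["m"],dk["o"]
i=load("im3.pkl")
f=8
for n,x0,y0 in(("scene",360,170),("top",170,150)):
    im=i[n];a=np.clip(im["pixels"][y0:y0+70,x0:x0+95,::-1]*1.6,0,255).astype(np.uint8)
    z=cv2.resize(a,None,fx=f,fy=f,interpolation=cv2.INTER_CUBIC)
    for P,c in(([(30.3,11.1),(42.1,12.8)],(0,255,0)),([(33,0),(45,0)],(0,0,255))):
        Q=[(P[0][0],-42,P[0][1]),(P[1][0],-42,P[1][1]),(P[1][0],42,P[1][1]),(P[0][0],42,P[0][1])]
        q=proj(im,o+np.array(Q)/1e3@m.T);q=((q-[x0,y0]+.5)*f).astype(int);cv2.polylines(z,[q],True,c,1)
    cv2.imwrite(f"pics/p_{n}.png",z)
E
```

```text
(no output)
```

View pics/p_scene.png

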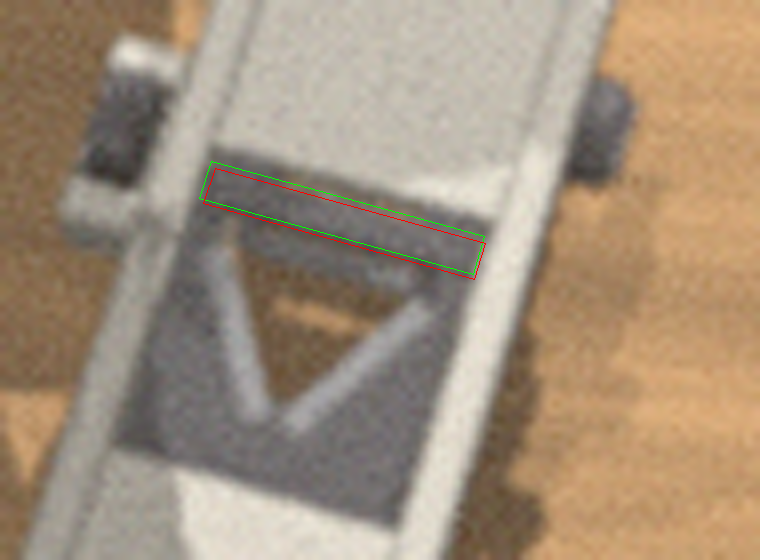

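View pics/p_top.png

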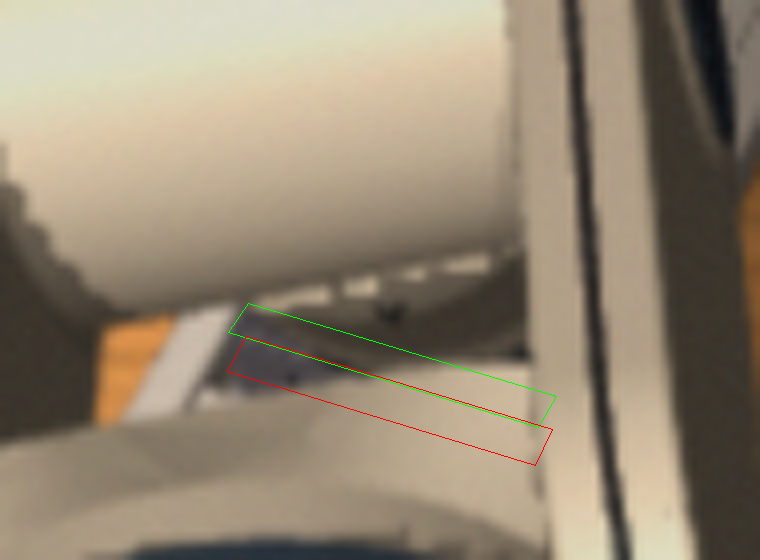

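```bash
python3 -m inch '[-0.05,0,-0.03,0,150, -0.1,0,-0.03,0,150, -0.15,0,-0.03,0,150, -0.20,0,-0.03,0,150, -0.25,0,-0.03,0,150,-0.25,0,-0.03,0,150]'
python3 - <<'E'
from goal import *
i={n:bot.get_image(n) for n in("scene","top")}
pickle.dump(i,open("im4.pkl","wb"))
crop(i["top"],170,150,95,70,8,"h7.png")
crop(i["scene"],230,70,110,95,7,"h8.png",2)
print(bot.sense()["width"])
E
```

```text
clock: 7.2
tool_pos: [0.4668, -0.1076, 0.3991]
eef_rot: [-2.502, -1.895, 0.005]
wrist_force: [-0.2, -0.2, 0.0]
width: 0.0351
0.03530749231137646
```

View pics/h7.png

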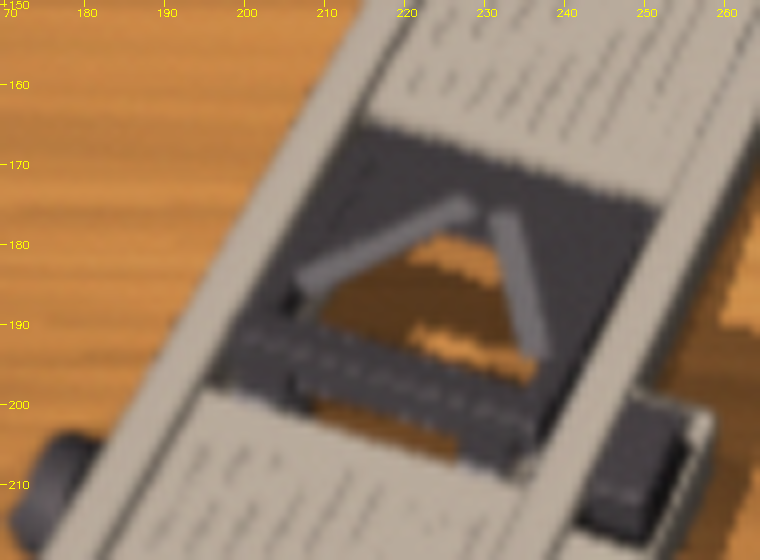

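View pics/h8.png

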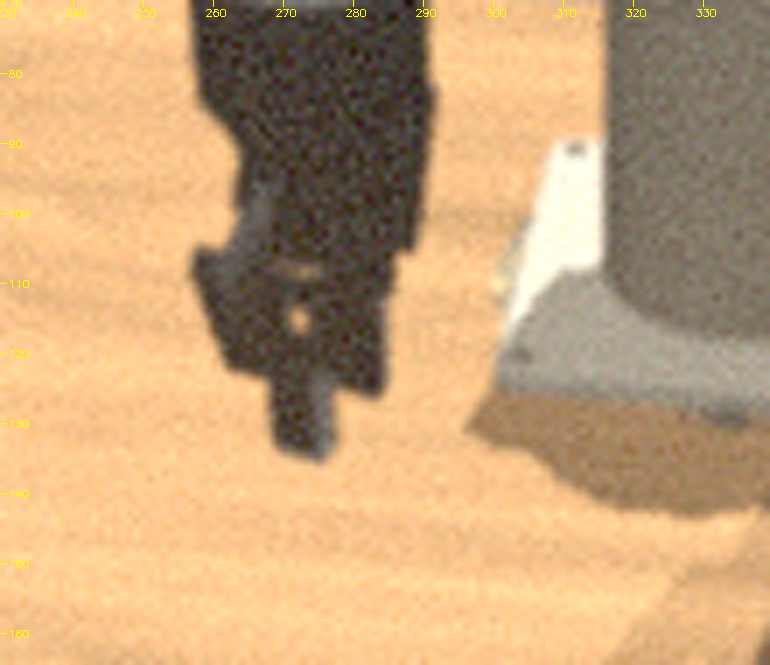

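The top view shows it popped: the bar runs from (205,193) to (233,200) with the slot behind it open, and the key is up at (250,203). I'll turn the tool side-on to see how thick the fingertips are.

```bash
python3 -m inch '[0,0,0,62,150, 0,0,0,62,150, 0,0,0,62,150, 0,0,0,62,150, 0,0,0,62,150, 0,0,0,62,150, 0,0,0,62,150, 0,0,0,62,150]'
python3 - <<'E'
from goal import *
i={n:bot.get_image(n) for n in("scene",)}
pickle.dump(i,open("im5.pkl","wb"))
s=bot.sense();print(s["joint_pos"].round(2))
crop(i["scene"],245,85,60,60,10,"h9.png",2.5)
m=R.from_rotvec(s["eef_rot"]).as_matrix();p=np.array(s["tool_pos"])
for t in(.155,.1734): print(proj(i["scene"],[p+m@[0,y,t] for y in(-.0175,.0175)]).round(1))
E
```

```text
clock: 8.1
tool_pos: [0.4692, -0.1024, 0.3998]
eef_rot: [-3.122, -0.339, 0.003]
wrist_force: [-1.4, 0.8, -0.2]
width: 0.0353
[-0.24  0.22  1.95  0.    0.98  1.11]
[[286.4 124.6]
 [271.7 125.2]]
[[286.6 130.9]
 [272.1 131.6]]
```

View pics/h9.png

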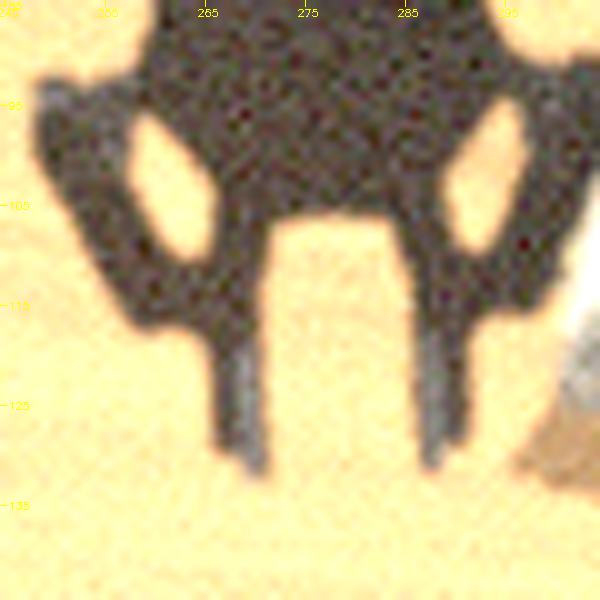

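```bash
python3 - <<'E'
from goal import *
dk=np.load("deck.npz");m,o=dk["m"],dk["o"]
i=load("im4.pkl")
f=8
for n,x0,y0 in(("scene",365,170),("top",185,165)):
    im=i[n];a=np.clip(im["pixels"][y0:y0+60,x0:x0+80,::-1]*(1.6 if n=="scene" else 2.5),0,255).astype(np.uint8)
    z=cv2.resize(a,None,fx=f,fy=f,interpolation=cv2.INTER_CUBIC)
    z2=z.copy()
    for P,c in(([(30.3,11.1),(42.1,12.8)],(0,255,0)),([(42.1,12.8),(44.1,-1.1)],(0,0,255))):
        Q=[(P[0][0],-42,P[0][1]),(P[1][0],-42,P[1][1]),(P[1][0],42,P[1][1]),(P[0][0],42,P[0][1])]
        q=proj(im,o+np.array(Q)/1e3@m.T);q=((q-[x0,y0]+.5)*f).astype(int);cv2.polylines(z,[q],True,c,1)
    cv2.imwrite(f"pics/q_{n}.png",z); cv2.imwrite(f"pics/r_{n}.png",z2)
E
```

```text
(no output)
```

View pics/q_top.png

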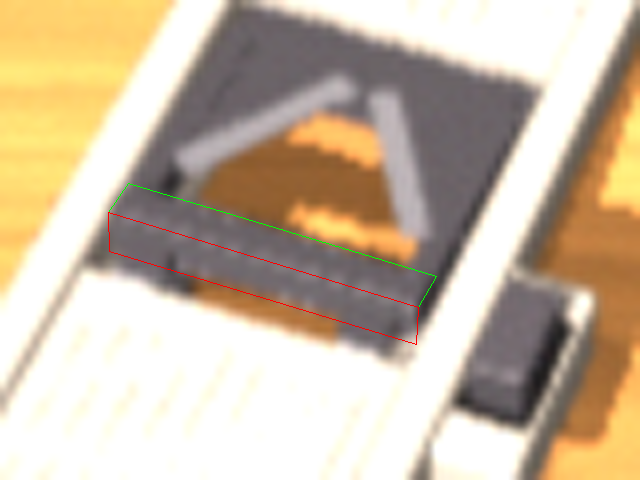

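View pics/r_top.png

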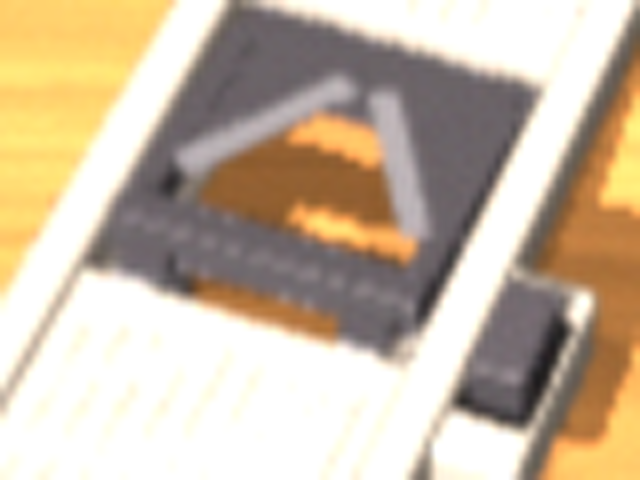

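View pics/q_scene.png

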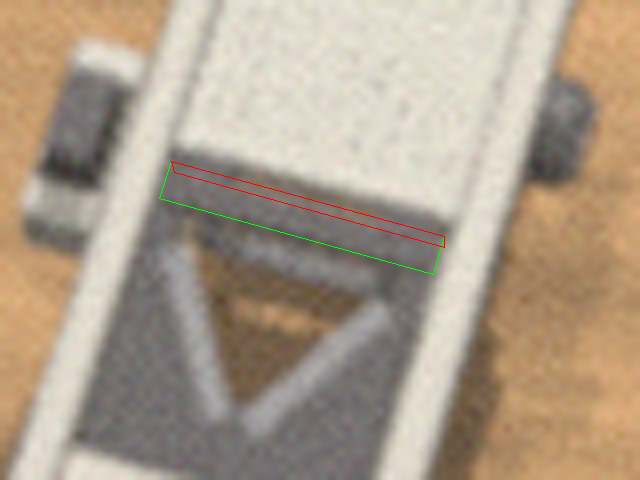

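```bash
cat >> goal.py <<'E'
dk=np.load("deck.npz");DM,DO=dk["m"],dk["o"]
H=np.array([np.cos(np.radians(164.55)),np.sin(np.radians(164.55)),0])
def uw(u,w): return DO+H*u/1e3+np.array([0,0,w/1e3])
E
python3 - <<'E'
from goal import *
rel(uw(28,60),164.55)
E
```

```text
clock 8.15 tip now [ 0.4688 -0.1022  0.2264] ytool heading -77.55 z [-0.0021  0.0011 -1.    ] F [ 0.2 -0.2 -0.3] w 0.0351 q [-0.24  0.22  1.95  0.    0.98  1.11]
shift tool (mm) [ 140.1 -284.2   73.3]
turn options [np.float64(117.9), np.float64(-62.1)]
```

```bash
python3 -m inch '[0.140,-0.284,0.02,-62,189, 0.140,-0.284,0.02,-62,189, 0.140,-0.284,0.02,-62,189, 0.140,-0.284,0.02,-62,189, 0.140,-0.284,0.02,-62,189, 0.140,-0.284,0.02,-62,189, 0.140,-0.284,0.02,-62,189, 0.140,-0.284,0.073,-62,189, 0.140,-0.284,0.073,-62,189, 0.140,-0.284,0.073,-62,189, 0.140,-0.284,0.073,-62,189]'; python3 - <<'E'
from goal import *
rel(uw(28,22.5),164.55)
i={n:bot.get_image(n) for n in("scene",)}
pickle.dump(i,open("im6.pkl","wb"))
crop(i["scene"],360,150,80,70,9,"i1.png",1.6)
E
```

```text
clock: 9.25
tool_pos: [0.5442, 0.2036, 0.3288]
eef_rot: [2.501, 1.901, 0.001]
wrist_force: [-1.0, 0.7, 0.4]
width: 0.022
clock 9.25 tip now [0.5443 0.2037 0.1554] ytool heading -15.5 z [ 6.e-04  3.e-04 -1.e+00] F [-1.   0.7  0.4] w 0.022 q [0.34 0.46 1.78 0.   0.9  0.61]
shift tool (mm) [ 1.7 -0.2 39.6]
turn options [np.float64(179.95), np.float64(-0.05)]
```

View pics/i1.png

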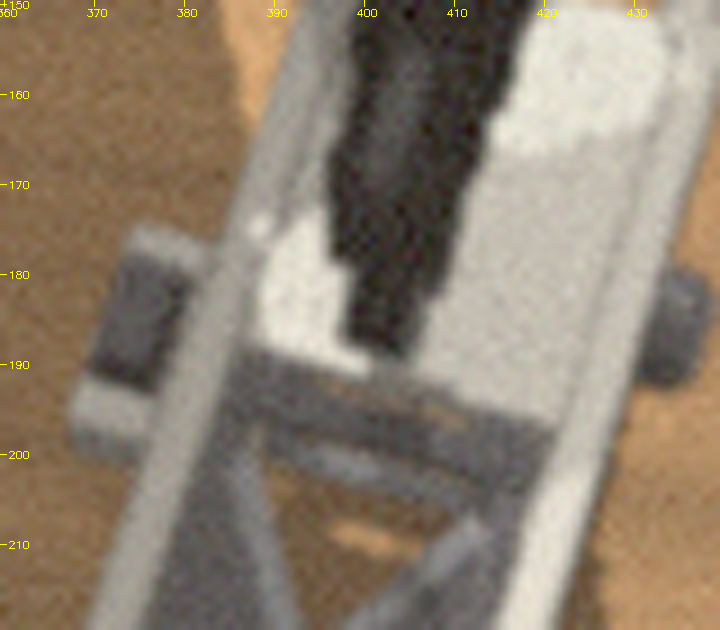

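The fingers hang centred over the bar, with the tips at about (402,188). I'll go down in steps and watch the force.

```bash
python3 -m inch '[0.0015,0,0.01,0,189, 0.0015,0,0.020,0,189, 0.0015,0,0.028,0,189, 0.0015,0,0.030,0,189, 0.0015,0,0.030,0,189]'; python3 -m inch '[0,0,0.002,0,189, 0,0,0.004,0,189, 0,0,0.004,0,189]';  python3 -m inch '[0,0,0.002,0,189, 0,0,0.004,0,189, 0,0,0.004,0,189]'
```

```text
clock: 9.8
tool_pos: [0.5443, 0.2047, 0.2971]
eef_rot: [-2.5, -1.902, 0.002]
wrist_force: [1.2, 0.2, -1.3]
width: 0.0219
clock: 10.1
tool_pos: [0.5444, 0.2049, 0.2936]
eef_rot: [-2.5, -1.902, 0.0]
wrist_force: [-0.2, 0.2, -0.1]
width: 0.0217
clock: 10.4
tool_pos: [0.5445, 0.2049, 0.2896]
eef_rot: [2.5, 1.902, 0.0]
wrist_force: [1.1, 0.2, -1.3]
width: 0.0219
```

```bash
for k in 1 2 3; do :; done; python3 -m inch '[0,0,0.0015,0,189, 0,0,0.0015,0,189]'; python3 -m inch '[0,0,0.0015,0,189, 0,0,0.0015,0,189]'
```

```text
clock: 10.6
tool_pos: [0.5445, 0.2049, 0.2882]
eef_rot: [2.5, 1.902, 0.0]
wrist_force: [-0.0, -1.0, -0.2]
width: 0.0222
clock: 10.8
tool_pos: [0.5446, 0.2049, 0.2875]
eef_rot: [2.5, 1.902, 0.001]
wrist_force: [-1.3, -0.3, 7.4]
width: 0.0222
```

```bash
python3 - <<'E'
from goal import *
i={n:bot.get_image(n) for n in("scene",)}
pickle.dump(i,open("im7.pkl","wb"))
crop(i["scene"],370,160,70,60,10,"i2.png",1.8)
E
```

```text
(no output)
```

View pics/i2.png

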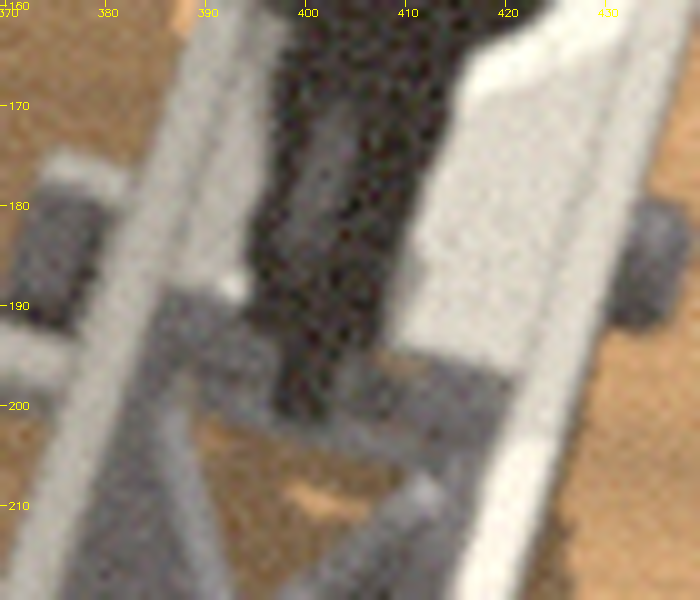

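Contact came with the tip at w ≈ 21 mm, against the deck edge and about 3 mm below the bar's lower corner. I'll close now.

```bash
python3 -m inch '[0,-0.0005,-0.0003,0,196, 0,-0.001,-0.0003,0,202, 0,-0.0012,-0.0003,0,210, 0,-0.0012,-0.0003,0,225, 0,-0.0012,-0.0003,0,225]' 40; python3 - <<'E'
from goal import *
i={n:bot.get_image(n) for n in("scene",)}
pickle.dump(i,open("im8.pkl","wb"))
crop(i["scene"],370,160,70,60,10,"i3.png",1.8)
E
```

```text
clock: 11.35
tool_pos: [0.5435, 0.2052, 0.2871]
eef_rot: [2.5, 1.902, 0.001]
wrist_force: [2.5, -0.7, 1.6]
width: 0.0142
```

View pics/i3.png

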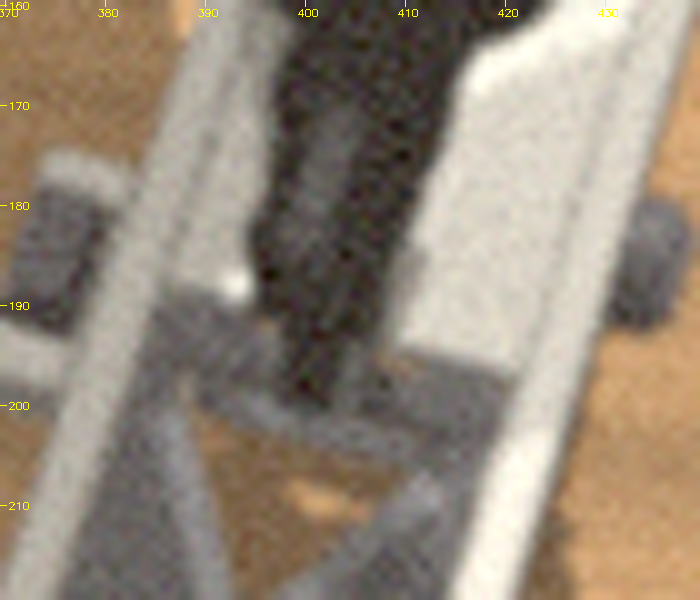

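```bash
python3 -m inch '[0,0,0,0,240, 0,0,0,0,255, 0,0,0,0,255, 0,0,0,0,255]' 60; python3 - <<'E'
from goal import *
i={n:bot.get_image(n) for n in("scene",)}
pickle.dump(i,open("im8.pkl","wb"))
crop(i["scene"],370,160,70,60,10,"i4.png",1.8)
E
```

```text
clock: 11.8
tool_pos: [0.5433, 0.2052, 0.2871]
eef_rot: [-2.5, -1.902, -0.0]
wrist_force: [1.6, -0.2, 3.4]
width: 0.0124
```

View pics/i4.png

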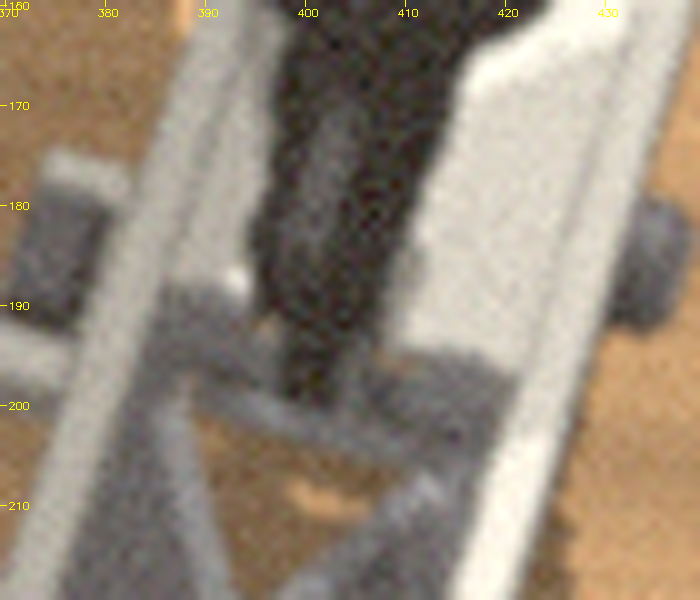

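```bash
python3 -m inch '[0,0.001,-0.002,0,255, 0,0.002,-0.004,0,255, 0,0.004,-0.008,0,255, 0,0.006,-0.012,0,255, 0,0.006,-0.012,0,255]'; python3 - <<'E'
from goal import *
i={n:bot.get_image(n) for n in("scene",)}
pickle.dump(i,open("im8.pkl","wb"))
crop(i["scene"],355,150,90,75,8,"i5.png",1.8)
E
```

```text
clock: 12.35
tool_pos: [0.5494, 0.2035, 0.2996]
eef_rot: [2.5, 1.902, 0.001]
wrist_force: [1.6, -0.1, -0.9]
width: 0.011
```

View pics/i5.png

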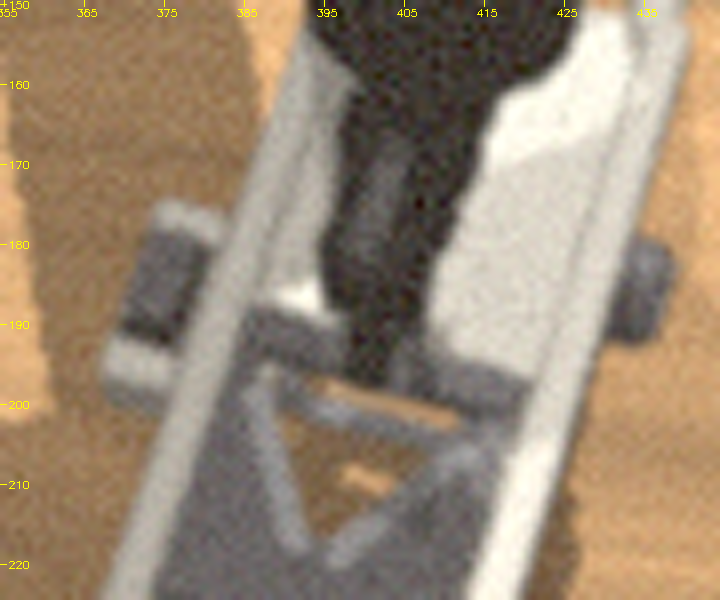

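```bash
python3 -m inch '[0,0.001,-0.003,0,255, 0,0.002,-0.006,0,255, 0,0.003,-0.010,0,255, 0,0.003,-0.010,0,255, 0,0.003,-0.010,0,255]'; python3 - <<'E'
from goal import *
i={n:bot.get_image(n) for n in("scene","top")}
pickle.dump(i,open("im8.pkl","wb"))
crop(i["scene"],355,150,90,75,8,"i6.png",1.8)
crop(i["top"],170,140,95,75,8,"i7.png",1.8)
E
```

```text
clock: 12.9
tool_pos: [0.552, 0.2028, 0.3092]
eef_rot: [2.5, 1.902, 0.0]
wrist_force: [0.2, 0.4, -1.2]
width: 0.0114
```

View pics/i6.png

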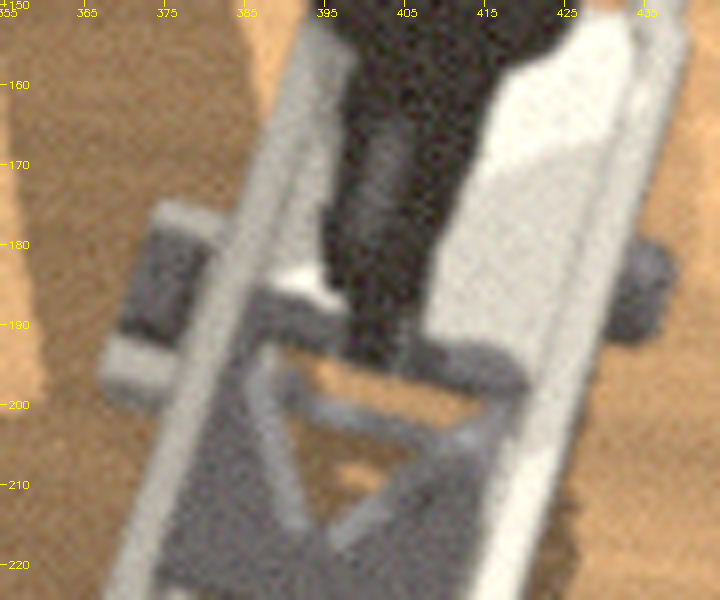

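View pics/i7.png

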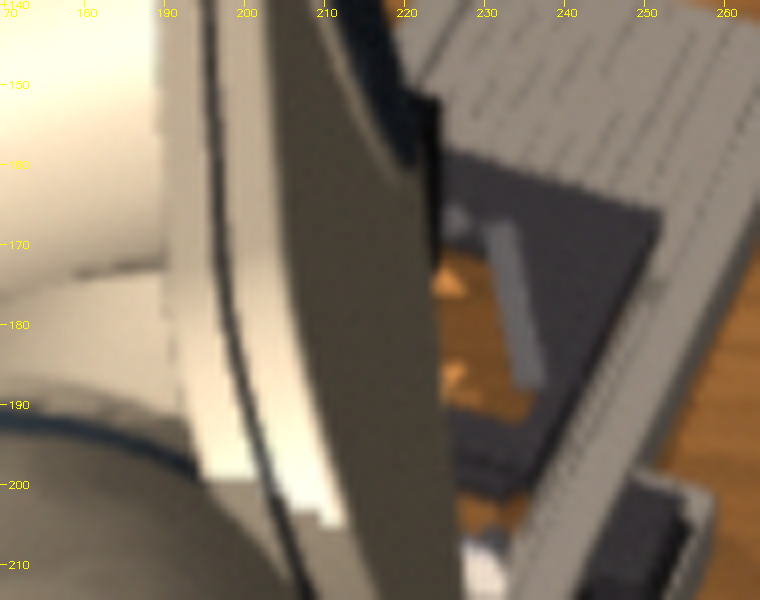

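The insert is out of its catches and held. I'll keep lifting.

```bash
python3 -m inch '[0,0,-0.01,0,255, 0,0,-0.02,0,255, 0,0,-0.04,0,255, 0,0,-0.06,0,255, 0,0,-0.08,0,255, 0,0,-0.10,0,255, 0,0,-0.11,0,255, 0,0,-0.11,0,255]'; python3 - <<'E'
from goal import *
i={n:bot.get_image(n) for n in("scene","top")}
pickle.dump(i,open("im9.pkl","wb"))
crop(i["scene"],345,60,120,130,4.6,"j1.png",1.8)
E
```

```text
clock: 13.8
tool_pos: [0.5523, 0.2029, 0.4212]
eef_rot: [2.499, 1.902, 0.006]
wrist_force: [0.1, 0.1, -1.1]
width: 0.0113
```

View pics/j1.png

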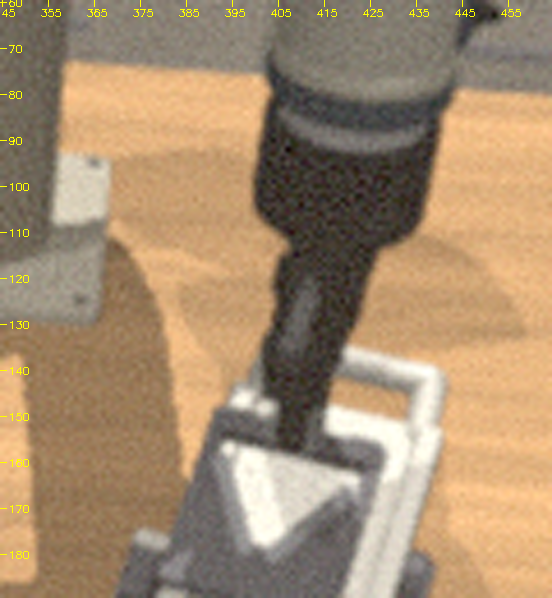

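```bash
python3 - <<'E'
from goal import *
i=load("im9.pkl")
crop(i["scene"],360,135,90,90,6.6,"j2.png",1.8)
crop(i["top"],180,120,110,90,6.6,"j3.png",1.8)
E
```

```text
(no output)
```

View pics/j2.png

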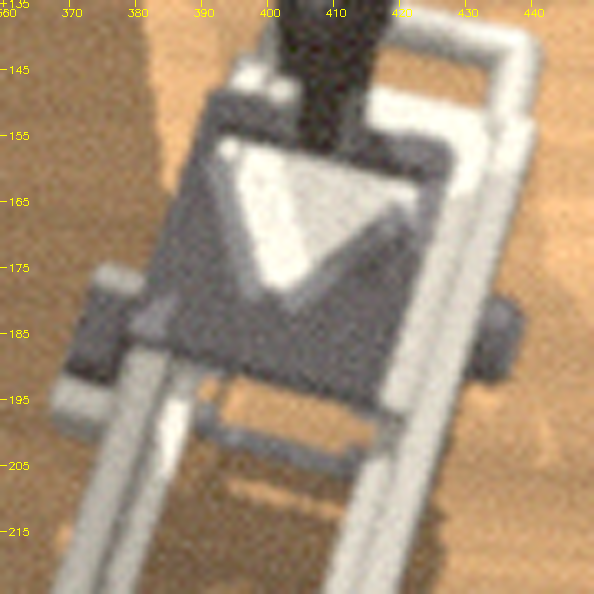

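View pics/j3.png

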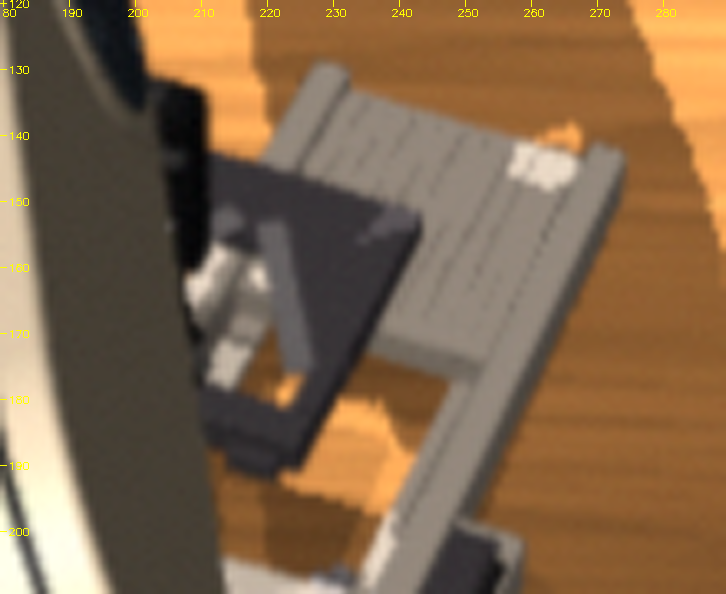

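```bash
python3 - <<'E'
from goal import *
i=load("im9.pkl");T,S=i["top"],i["scene"]
a,g=tri(T,(243.4,153.1),S,(379.5,184.5));b,g2=tri(T,(225.3,188.4),S,(391.3,148.4))
print(a,g,b,g2);v=b-a;print(np.linalg.norm(v),"tilt",np.degrees(np.arcsin(v[2]/np.linalg.norm(v))),"head",np.degrees(np.arctan2(v[1],v[0])))
rel(uw(28,60))
t=np.load("tray.npz");c,x=t["c"],t["x"]
print("d from tip: lower", a-np.array(bot.sense()["tool_pos"])+[0,0,.1734])
E
```

```text
[0.612327   0.14364481 0.20955543] 0.0001697946159173925 [0.53566248 0.16377413 0.25221528] 0.0002134837108086798
0.09001389013167696 tilt 28.28939264729086 head 165.28827726801197
clock 13.90 tip now [0.5517 0.2027 0.2454] ytool heading -15.47 z [-2.e-04 -1.e-04 -1.e+00] F [-0.1  0.9 -0.7] w 0.0111 q [0.33 0.35 1.7  0.   1.09 0.6 ]
shift tool (mm) [ 0.7 -7.6 92.1]
d from tip: lower [ 0.06062497 -0.05904599 -0.03584546]
```

```bash
python3 - <<'E'
from goal import *
t=np.load("tray.npz");c,x=t["c"],t["x"]
for h in(.15,.10):
    tip=c-.110*x;tip[2]=h;print(tip);rel(tip,13.6)
E
```

```text
[ 0.464204   -0.24033685  0.15      ]
clock 13.90 tip now [0.5517 0.2027 0.2454] ytool heading -15.47 z [-2.e-04 -1.e-04 -1.e+00] F [-0.1  0.9 -0.7] w 0.0111 q [0.33 0.35 1.7  0.   1.09 0.6 ]
shift tool (mm) [-450.3   33.8   95.4]
turn options [np.float64(-29.07), np.float64(150.93)]
[ 0.464204   -0.24033685  0.1       ]
clock 13.90 tip now [0.5517 0.2027 0.2454] ytool heading -15.47 z [-2.e-04 -1.e-04 -1.e+00] F [-0.1  0.9 -0.7] w 0.0111 q [0.33 0.35 1.7  0.   1.09 0.6 ]
shift tool (mm) [-450.3   33.8  145.4]
turn options [np.float64(-29.07), np.float64(150.93)]
```

```bash
python3 -m inch '[-0.01,0.001,0,-1,255, -0.03,0.003,0,-2,255, -0.06,0.005,0,-4,255, -0.09,0.007,0,-6,255, -0.12,0.009,0,-8,255, -0.15,0.011,0,-10,255, -0.18,0.014,0,-12,255, -0.21,0.016,0,-14,255, -0.24,0.018,0,-16,255, -0.27,0.020,0,-18,255, -0.30,0.022,0,-20,255, -0.33,0.025,0,-22,255, -0.36,0.027,0,-24,255, -0.39,0.029,0.01,-26,255, -0.415,0.031,0.03,-28,255, -0.435,0.033,0.05,-29,255, -0.445,0.034,0.07,-29,255, -0.450,0.034,0.085,-29,255, -0.450,0.034,0.095,-29,255, -0.450,0.034,0.095,-29,255]'; python3 - <<'E'
from goal import *
i={n:bot.get_image(n) for n in("scene","top")}
pickle.dump(i,open("im10.pkl","wb"))
crop(i["scene"],170,110,130,120,5,"k1.png",1.8)
crop(i["top"],340,110,150,180,3.3333,"k2.png",1.8)
E
```

```text
clock: 15.9
tool_pos: [0.464, -0.2396, 0.322]
eef_rot: [-1.942, -2.464, 0.001]
wrist_force: [-1.0, 1.3, 0.5]
width: 0.0115
```

View pics/k1.png

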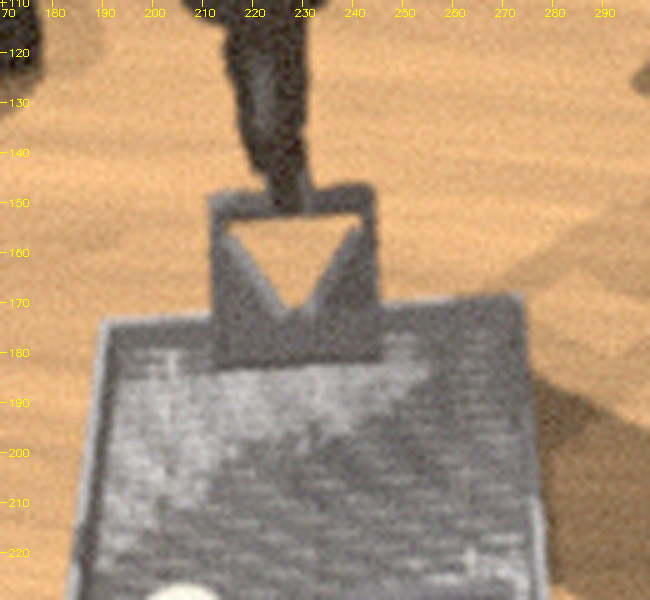

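View pics/k2.png

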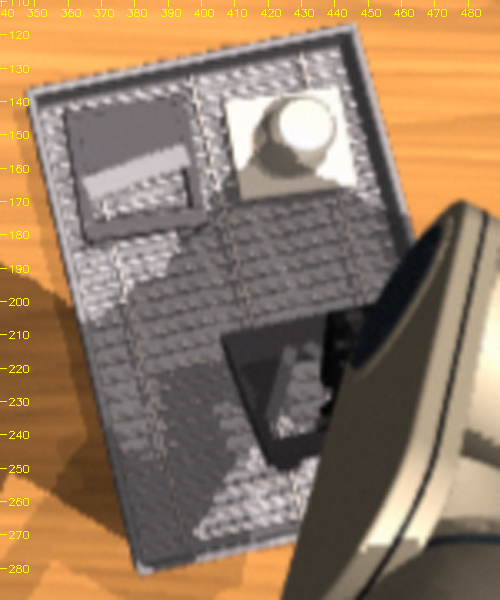

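```bash
python3 - <<'E'
from goal import *
i=load("im10.pkl");T,S=i["top"],i["scene"]
a,g=tri(T,(406.1,210),S,(245.9,181.1));b,g2=tri(T,(423.5,249),S,(244.5,147))
print(a,g,b,g2);v=b-a;print(np.linalg.norm(v),"tilt",np.degrees(np.arcsin(v[2]/np.linalg.norm(v))))
print(a[2]-bot.sense()["tool_pos"][2]+.1734)
E
```

```text
[ 0.52838444 -0.18107404  0.10948131] 0.00023944035966644363 [ 0.44593885 -0.20336456  0.15284027] 0.005803946718499025
0.0957817423976805 tilt 26.916084841295756
-0.04103951097886338
```

```bash
python3 -m inch '[0,0,0.01,0,255, 0,0,0.025,0,255, 0,0,0.04,0,255, 0,0,0.052,0,255, 0,0,0.06,0,255, 0,0,0.06,0,255]'; python3 -m inch '[0,0,0.003,0,255, 0,0,0.006,0,255, 0,0,0.006,0,255]'; python3 -m inch '[0,0,0.003,0,255, 0,0,0.006,0,255, 0,0,0.006,0,255]'
```

```text
clock: 16.6
tool_pos: [0.4645, -0.2397, 0.2631]
eef_rot: [-1.943, -2.467, 0.0]
wrist_force: [-0.7, 0.8, -0.2]
width: 0.011
clock: 16.9
tool_pos: [0.4647, -0.24, 0.258]
eef_rot: [1.944, 2.468, 0.0]
wrist_force: [-0.5, 0.4, -0.9]
width: 0.0112
clock: 17.2
tool_pos: [0.4646, -0.2399, 0.2517]
eef_rot: [-1.944, -2.467, 0.0]
wrist_force: [0.4, -0.3, -0.1]
width: 0.0114
```

```bash
python3 -m inch '[0,0,0.003,0,255, 0,0,0.006,0,255, 0,0,0.006,0,255]' 40; python3 -m inch '[0,-0.001,0.003,0,255, 0,-0.002,0.006,0,255, 0,-0.002,0.006,0,255]'; python3 -m inch '[0,-0.001,0.003,0,255, 0,-0.002,0.006,0,255, 0,-0.002,0.006,0,255]'
python3 - <<'E'
from goal import *
i={n:bot.get_image(n) for n in("scene","top")}
pickle.dump(i,open("im11.pkl","wb"))
crop(i["scene"],180,120,110,100,6,"k3.png",1.8)
E
```

```text
clock: 17.5
tool_pos: [0.4645, -0.2399, 0.2456]
eef_rot: [-1.944, -2.467, 0.0]
wrist_force: [0.1, -0.2, -0.8]
width: 0.0111
clock: 17.8
tool_pos: [0.4624, -0.2404, 0.2396]
eef_rot: [-1.944, -2.467, 0.0]
wrist_force: [0.4, -0.1, -0.7]
width: 0.0109
clock: 18.1
tool_pos: [0.4605, -0.2409, 0.2336]
eef_rot: [-1.944, -2.467, 0.0]
wrist_force: [0.4, 0.1, -0.6]
width: 0.0109
```

View pics/k3.png

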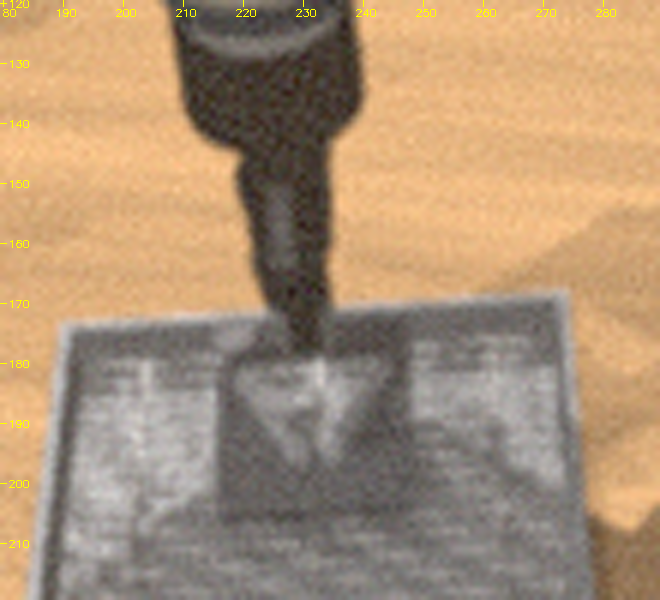

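```bash
python3 -m inch '[0,-0.001,0.003,0,255, 0,-0.002,0.006,0,255, 0,-0.002,0.006,0,255]' 30; python3 -m inch '[0,-0.001,0.003,0,255, 0,-0.002,0.006,0,255, 0,-0.002,0.006,0,255]'
python3 - <<'E'
from goal import *
i={n:bot.get_image(n) for n in("scene","top")}
pickle.dump(i,open("im11.pkl","wb"))
crop(i["scene"],180,120,110,100,6,"k4.png",1.8)
crop(i["top"],360,170,110,100,6,"k5.png",2.2)
E
```

```text
clock: 18.5
tool_pos: [0.4587, -0.2414, 0.2277]
eef_rot: [-1.944, -2.467, 0.0]
wrist_force: [-0.1, -0.4, 0.8]
width: 0.011
clock: 18.8
tool_pos: [0.4568, -0.2419, 0.2217]
eef_rot: [-1.944, -2.467, -0.0]
wrist_force: [0.5, -0.8, 1.0]
width: 0.0113
```

View pics/k4.png

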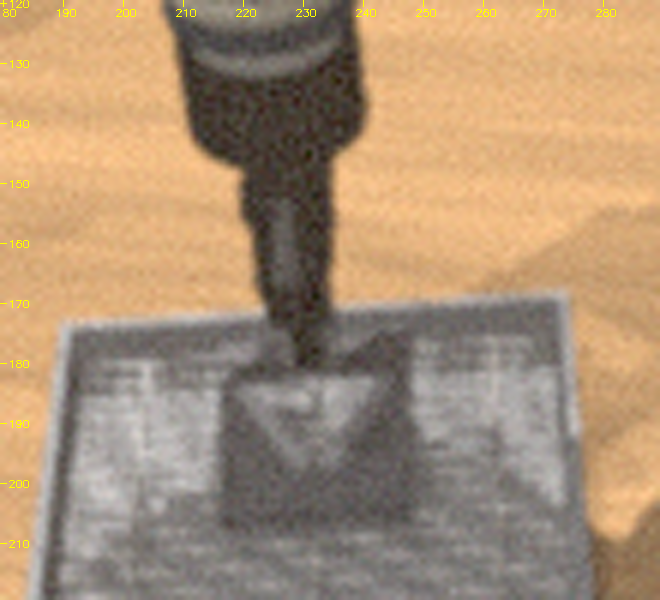

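View pics/k5.png

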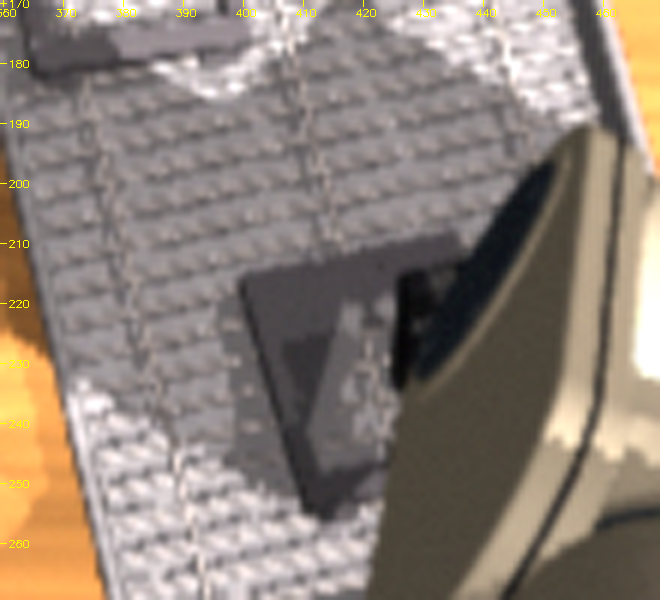

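The lower end is now resting on the rack and the force has turned positive. I'll keep laying it down while drawing back towards the bar side.

```bash
python3 -m inch '[0,-0.001,0.003,0,255, 0,-0.001,0.005,0,255, 0,-0.001,0.005,0,255]' 20; python3 -m inch '[0,0,0.003,0,255, 0,-0.001,0.005,0,255, 0,-0.001,0.005,0,255]'; python3 -m inch '[0,0,0.002,0,255, 0,0,0.003,0,255, 0,0,0.003,0,255]'
python3 - <<'E'
from goal import *
i={n:bot.get_image(n) for n in("scene","top")}
pickle.dump(i,open("im12.pkl","wb"))
crop(i["scene"],180,120,110,100,6,"k6.png",1.8)
crop(i["top"],360,170,110,100,6,"k7.png",2.2)
E
```

```text
clock: 19.2
tool_pos: [0.4558, -0.2421, 0.2167]
eef_rot: [-1.944, -2.467, 0.0]
wrist_force: [-0.2, -0.6, 1.1]
width: 0.0109
clock: 19.5
tool_pos: [0.4551, -0.2423, 0.2118]
eef_rot: [1.944, 2.467, 0.0]
wrist_force: [0.9, 0.8, 1.4]
width: 0.0106
clock: 19.8
tool_pos: [0.4548, -0.2423, 0.2088]
eef_rot: [-1.944, -2.467, 0.0]
wrist_force: [-0.3, -0.7, 1.3]
width: 0.011
```

View pics/k6.png

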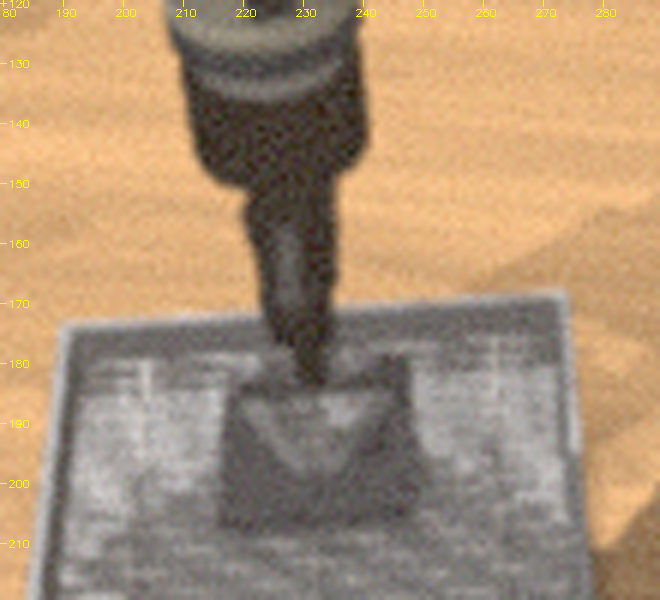

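View pics/k7.png

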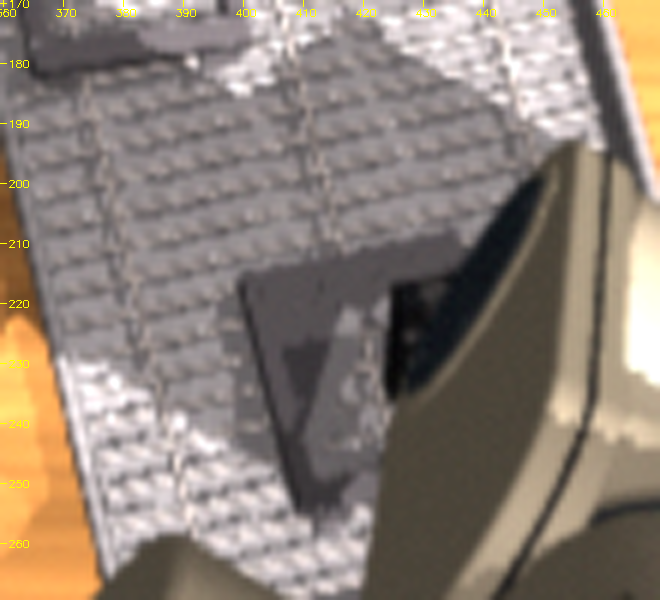

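Good: the force stays low. It keeps levelling, with the lower end held at (217–247,207). Tip height is now 35 mm.

```bash
python3 -m inch '[0,0,0.002,0,255, 0,0,0.003,0,255, 0,0,0.003,0,255]' ; python3 -m inch '[0,0,0.002,0,255, 0,0,0.003,0,255, 0,0,0.003,0,255]';python3 -m inch '[0,0,0.001,0,255, 0,0,0.002,0,255, 0,0,0.002,0,255]'
```

```text
clock: 20.2
tool_pos: [0.4549, -0.2423, 0.2058]
eef_rot: [-1.944, -2.467, 0.0]
wrist_force: [-1.2, 0.1, 1.9]
width: 0.0111
clock: 20.5
tool_pos: [0.455, -0.2424, 0.2038]
eef_rot: [1.944, 2.468, -0.0]
wrist_force: [-4.0, 0.5, 14.4]
width: 0.0114
clock: 20.8
tool_pos: [0.455, -0.2425, 0.203]
eef_rot: [1.943, 2.467, -0.0]
wrist_force: [-8.0, 1.2, 29.3]
width: 0.0111
```

```bash
python3 -m inch '[0,0,-0.002,0,255, 0,0,-0.003,0,255, 0,0,-0.003,0,255]'
python3 - <<'E'
from goal import *
i={n:bot.get_image(n) for n in("scene","top")}
pickle.dump(i,open("im13.pkl","wb"))
crop(i["scene"],200,160,70,55,10,"l1.png",2)
crop(i["top"],360,170,110,100,6,"l2.png",2.2)
E
```

```text
clock: 21.1
tool_pos: [0.455, -0.2423, 0.2039]
eef_rot: [1.944, 2.468, 0.0]
wrist_force: [-0.6, 0.9, -0.7]
width: 0.0108
```

View pics/l1.png

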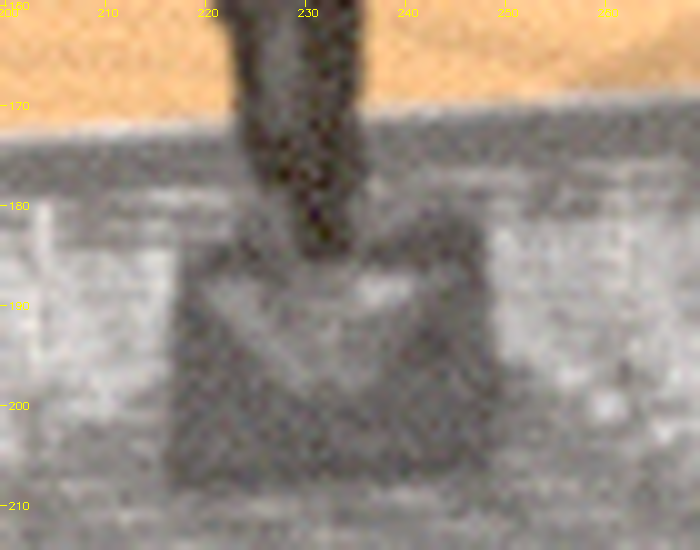

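View pics/l2.png

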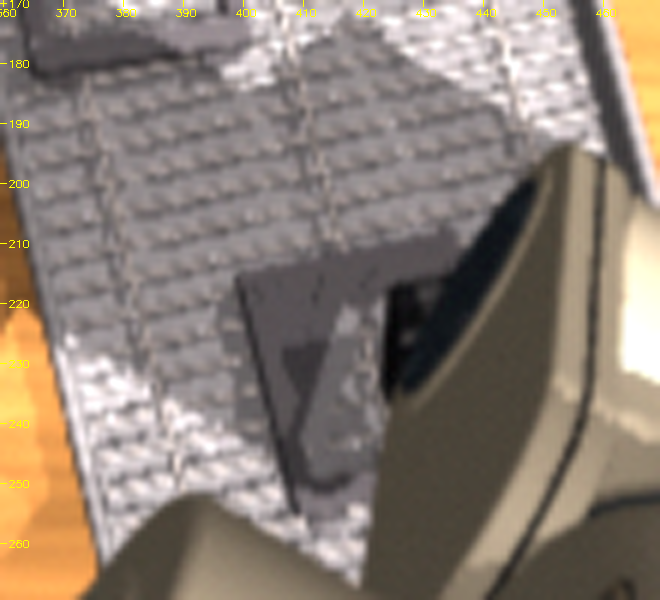

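The insert looks level on the rack. I'll settle it 1.5 mm and open slowly.

```bash
python3 -m inch '[0,0,0.0015,0,255, 0,0,0.0015,0,230, 0,0,0.0015,0,222, 0,0,0.0015,0,216, 0,0,0.0010,0,210, 0,0,0.0005,0,204, 0,0,0,0,196, 0,0,0,0,185, 0,0,0,0,185]'; python3 -m inch '[0,0,-0.003,0,185, 0,0,-0.008,0,185, 0,0,-0.015,0,185, 0,0,-0.03,0,185, 0,0,-0.06,0,185, 0,0,-0.10,0,185, 0,-0.04,-0.13,0,185, 0,-0.06,-0.15,0,185]'
python3 - <<'E'
from goal import *
i={n:bot.get_image(n) for n in("scene","top")}
pickle.dump(i,open("im14.pkl","wb"))
crop(i["scene"],190,150,90,80,8,"m1.png",2)
crop(i["top"],340,110,150,180,3.3333,"m2.png",2.2)
E
```

```text
clock: 22.1
tool_pos: [0.455, -0.2423, 0.204]
eef_rot: [-1.944, -2.468, -0.0]
wrist_force: [-0.7, 0.2, 1.2]
width: 0.0235
clock: 22.9
tool_pos: [0.3953, -0.2563, 0.3564]
eef_rot: [1.942, 2.467, -0.0]
wrist_force: [0.2, -0.3, 0.3]
width: 0.0236
```

View pics/m1.png

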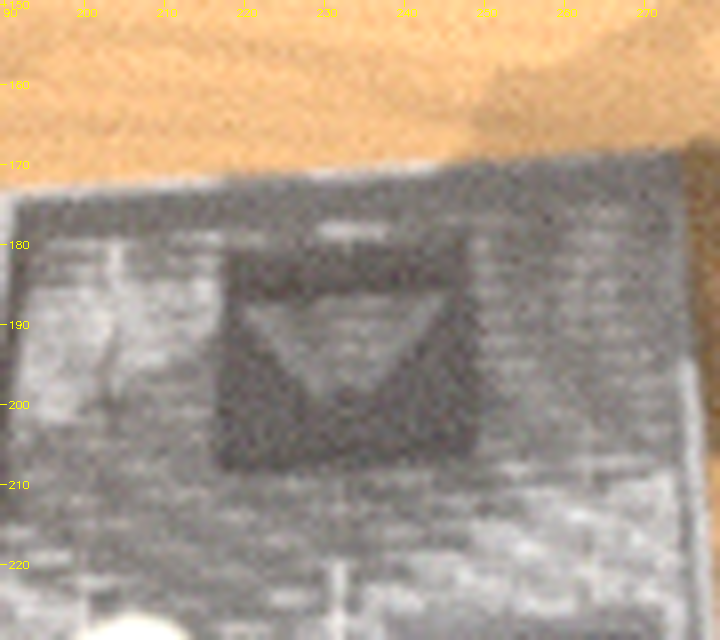

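View pics/m2.png

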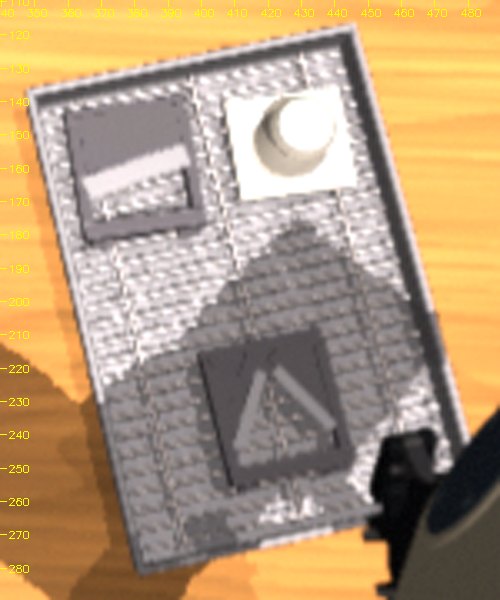

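```bash
python3 - <<'E'
from goal import *
i=load("im14.pkl");T,S=i["top"],i["scene"];t=np.load("tray.npz");c,x,y=t["c"],t["x"],t["y"]
P=[]
for k,a,b in(("nr",(399.5,215.1),(248.9,206.4)),("nl",(434,207),(216.7,208)),("fr",(410,256.5),(248.3,178)),("fl",(445.4,249),(217.8,179.5))):
    p,g=tri(T,a,S,b);P.append(p);d=p-c;print(k,(p*1e3).round(1),round(g*1e3,1),"tray",(np.array([d@x,d@y])*1e3).round(1))
P=np.array(P);print("pitch deg",np.degrees((P[2:,2].mean()-P[:2,2].mean())/.09),"roll",np.degrees((P[0,2]+P[2,2]-P[1,2]-P[3,2])/2/.084))
j=load("im0.pkl")
for n in("top","scene"):
    d=cv2.absdiff(cv2.cvtColor(i[n]["pixels"],7),cv2.cvtColor(j[n]["pixels"],7));cv2.imwrite(f"pics/d_{n}.png",np.clip(d*3.,0,255))
crop(S,190,200,150,80,5,"n1.png",1.8);crop(j["scene"],190,200,150,80,5,"n0.png",1.8)
crop(i["top"],155,125,180,110,4.3,"n2.png",1.8)
E
```

```text
nr [ 529.4 -181.5   22.9] 1.3 tray [-32.8  41.8]
nl [ 549.9 -260.4   26. ] 1.7 tray [-31.4 -39.6]
fr [ 437.  -202.2   40.1] 0.5 tray [-127.5   43.5]
fl [ 455.6 -281.2   40.9] 3.6 tray [-128.   -37.7]
pitch deg 10.208687160225624 roll -1.3387701388826765[ WARN:0@0.506] global loadsave.cpp:1063 imwrite_ Unsupported depth image for selected encoder is fallbacked to CV_8U.
```

View pics/n1.png

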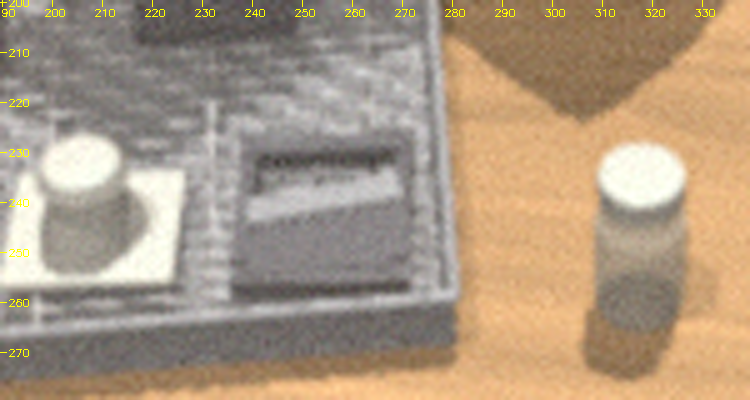

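View pics/n0.png

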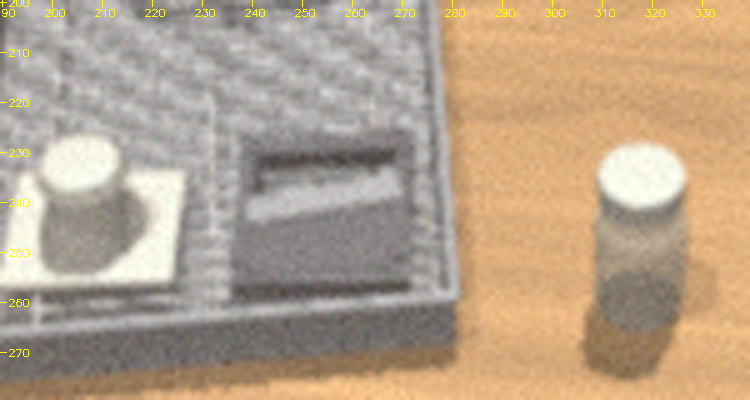

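View pics/n2.png

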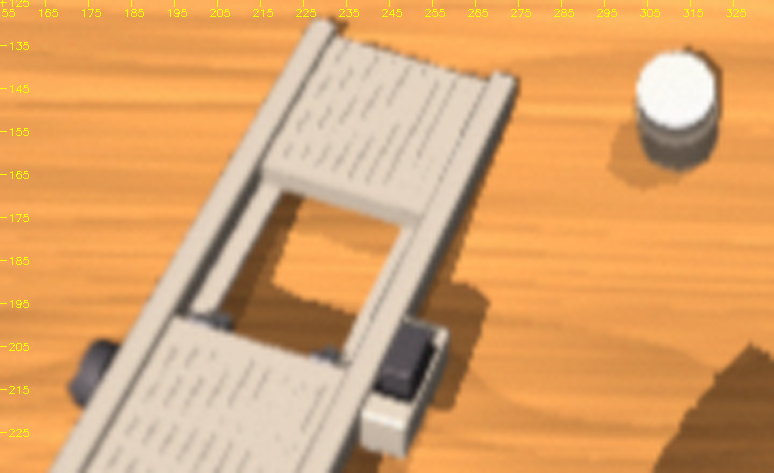

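Key up, jar, guard and second insert are where they were. The corner heights suggest 10° of pitch, but edges may be mixed between the views, so I'll clear the arm and its shadow and compare with insert2, which lies flat.

```bash
python3 -m inch '[0.05,0,-0.03,0,185, 0.1,0,-0.03,0,185, 0.15,0,-0.03,0,185, 0.2,0,-0.03,0,185, 0.25,0,-0.03,0,185, 0.30,0,-0.03,0,185, 0.35,0,-0.03,0,185, 0.38,0,-0.03,0,185, 0.38,0,-0.03,0,185]'
python3 - <<'E'
from goal import *
i={n:bot.get_image(n) for n in("scene","top")}
pickle.dump(i,open("im15.pkl","wb"))
crop(i["scene"],195,165,90,100,6,"o1.png",2.2)
crop(i["top"],350,130,105,135,4.4,"o2.png",2.5)
E
```

```text
clock: 23.9
tool_pos: [0.3069, 0.1168, 0.3839]
eef_rot: [-1.936, -2.474, -0.001]
wrist_force: [-0.0, -0.5, 0.2]
width: 0.0234
```

View pics/o1.png

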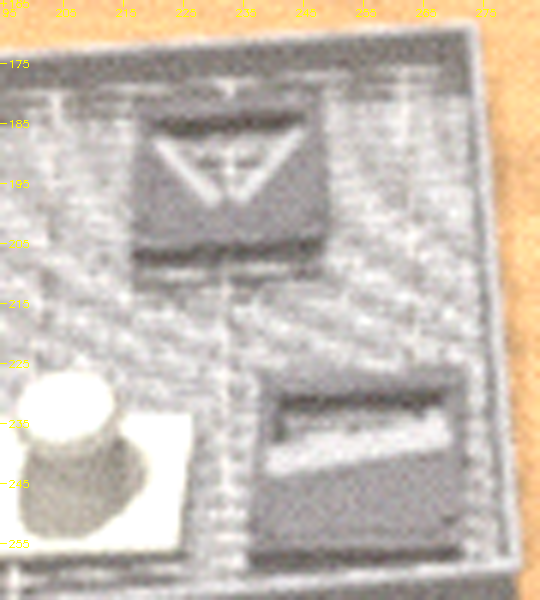

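View pics/o2.png

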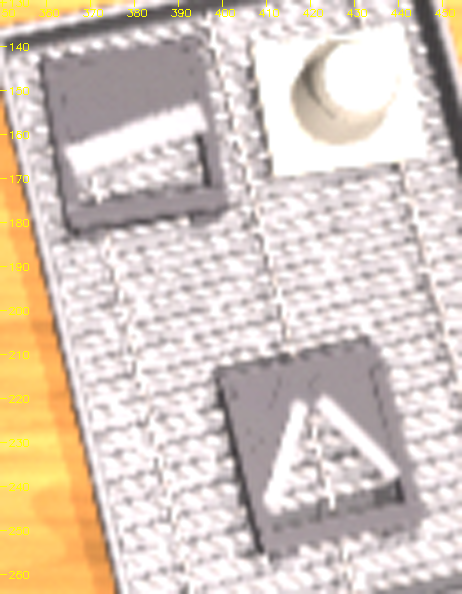

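```bash
python3 - <<'E'
from goal import *
i=load("im15.pkl")
crop(i["scene"],210,170,45,45,13,"q1.png",2.2)
crop(i["scene"],230,218,45,45,13,"q2.png",2.2)
crop(i["top"],392,200,60,60,10,"q3.png",2.2)
crop(i["top"],350,130,60,60,10,"q4.png",2.2)
E
```

```text
(no output)
```

View pics/q1.png

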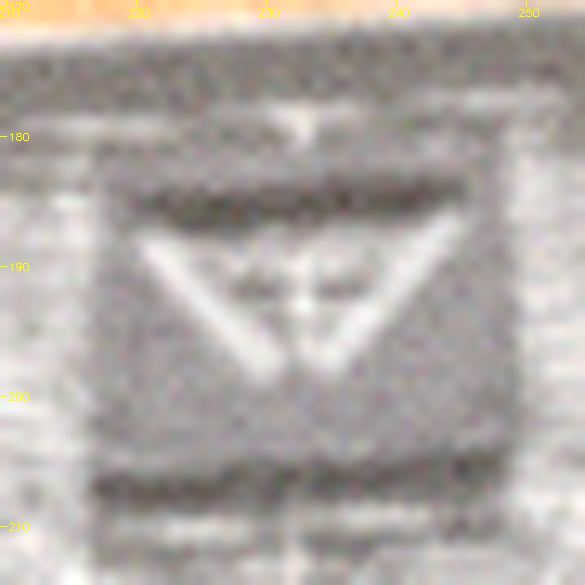

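View pics/q2.png

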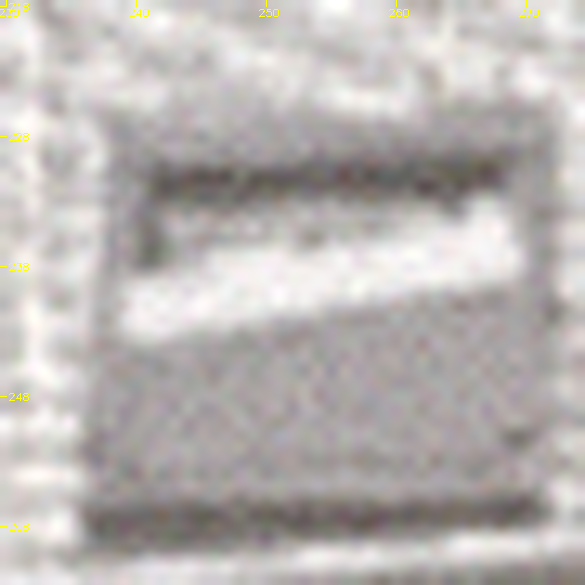

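View pics/q3.png

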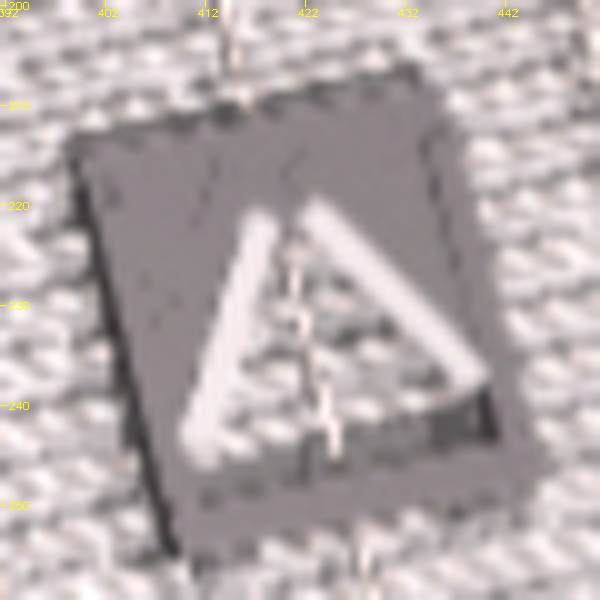

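View pics/q4.png

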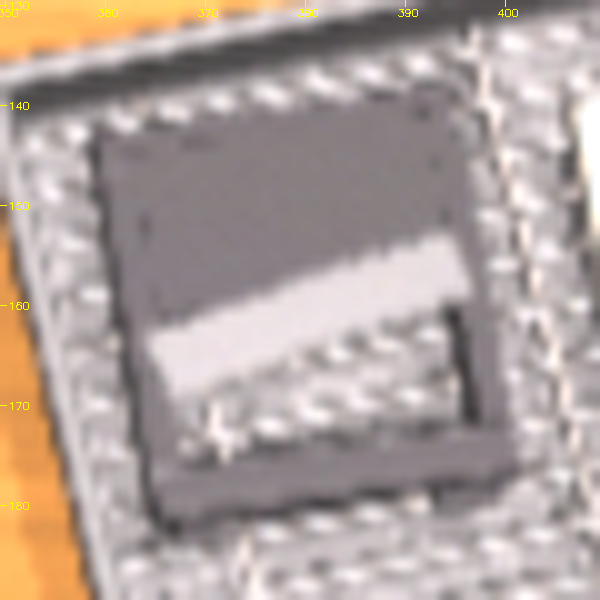

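```bash
python3 - <<'E'
from goal import *
i=load("im15.pkl");T,S=i["top"],i["scene"]
for n,L in(("insert",[((398.7,213.5),(248.2,204.3)),((433,206.3),(216.6,206.3)),((409,255),(248,179.5)),((445.5,247.5),(217,181))]),
 ("insert2",[((359.3,142.5),(271.7,255.6)),((394.5,138),(236.3,256.9)),((365,182),(272,225.6)),((401,177),(237.8,226.7))])):
    P=[];
    for a,b in L:
        p,g=tri(T,a,S,b);P.append(p);print(n,(p*1e3).round(1),round(g*1e3,1))
    P=np.array(P);print("pitch",np.degrees((P[2:,2].mean()-P[:2,2].mean())/.09),"len",np.linalg.norm(P[0]-P[2]),np.linalg.norm(P[1]-P[3]),"centre",P.mean(0))
t=np.load("tray.npz");c,x,y=t["c"],t["x"],t["y"]
E
```

```text
insert [ 531.9 -180.    32.6] 2.5
insert [ 550.6 -258.    32.8] 4.7
insert [ 440.4 -201.5   37.5] 2.4
insert [ 459.1 -282.5   38.2] 4.1
pitch 3.287396512205179 len 0.0941108308244384 0.09490440362455355 centre [ 0.49550074 -0.23050224  0.03528416]
insert2 [693.6 -88.2  31.5] 1.1
insert2 [ 707.3 -169.5   30.1] 0.9
insert2 [ 600.9 -103.7   34.6] 2.2
insert2 [ 615.3 -186.    33.8] 4.1
pitch 2.172872735140681 len 0.09402237516409105 0.0935531524221232 centre [ 0.65427553 -0.1368198   0.03250294]
```

```bash
python3 - <<'E'
from goal import *
t=np.load("tray.npz");c,x,y=t["c"],t["x"],t["y"]
d=np.array([.4955,-.2305,.035])-c;print("tray xy",d@x,d@y)
s=bot.sense();print(s["clock"],s["wrist_force"],s["dq"].round(4))
bot.hand_in()
E
```

```text
tray xy -0.07726825290699253 0.002199075159799081
24.0 [0.86076527 0.37764046 0.52208275] [-0.0612  0.0008  0.0039 -0.0034  0.0023 -0.0085]
the job is handed in; nothing more can be done
```

I ejected the insert, lifted it out by its end bar and laid it on the drain rack's free half. I handed the job in at 24 s of the 56 s allowed; no verdict was reported.

- **Ejecting:** I pressed the key down along the deck's normal to its stop, where the force rose to about 26 N. After I let go, the key came back up and the camera showed the insert still popped.
- **Lifting and placing:** I pinched the bar with one finger in the throat and lifted the insert clear. I lowered its lower end onto the rack first, then laid the bar end down. The push reached about 29 N when the bar end met the rack, so I backed off before opening slowly.

**Last checks:**
- **Position:** the insert is right side up, with its centre about 77 mm from the tray's middle on the free side and 2 mm sideways.
- **Surroundings:** the key is up. The jar, guard and second insert look unmoved, and the gripper was in free air.
- **Flatness and height:** these measurements did not fully agree.
  - My first corner measurement gave a 10° pitch, because I had matched different edges in the two views.
  - Redone on matching edges, the pitch was 3.3°, against 2.2° for the second insert lying flat. The limit is about 4.6°.
  - The height came out about 3 mm above the second insert's, with a 4 mm limit. The two views missed each other by 2–5 mm at those corners, so I took this as measurement noise. I did not touch the insert again to confirm it.

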